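# Reset a slumped flatting plate on the blow-off rack

## Robot

A 6-joint arm with a two-finger parallel gripper is mounted at the origin on the work surface. World frame = base frame: x ahead of the robot, y to its left, z up, the work surface at z = 0. Lengths are in m, angles in rad, forces in N, time in s.
With the tool pointing down it reaches from about 0.35 to 0.775 m from the base axis. Payload 7.3 kg.
Tool frame: the origin (TCP) lies midway between the tips of the shut fingers; the grasp point (between the pads) lies 19 mm behind it (robot.grip_depth is the z of the grasp point in the tool frame, in m); z points along the fingers, y is the line along which they close (so a half turn about z gives the same grasp; the last joint's range is limited). The gripper opens to 92 mm and grips with 3 to 60 N. Pads are 19 mm wide; open, the fingers measure 130 mm over their backs; the gripper's body (75 mm by 190 mm) begins 47 mm behind the grasp point.
Start: joints at [-1.432, 0.342, 1.524, -0, 1.275, -0.146], TCP at [0.148, -0.504, 0.193] pointing down, gripper open.
Joint ranges: [-2.53, 2.53], [-0.77, 2.02], [0.04, 2.7], [-1, 4.14], [0.28, 2.66], [-3.11, 3.11]. Speed limits (rad/s): [2.57, 2.57, 3.14, 3.14, 3.14, 3.14].

## Interface

Orientations are given as [roll, pitch, yaw] about the fixed x, y, z axes, in that order (R = Rz(yaw) Ry(pitch) Rx(roll)).
In Python, from cell import robot, viewer gives the robot as it stands.
- The arm moves only by the tool step_arm, never from a script. Its argument "increments" is a list of rows, each an object with "delta_pos": the shift along the tool's x, y, z in cm, a list of three; "dr": the turn, a rotation vector about the tool's x, y, z in degrees, a list of three; "fingers": the closure, from -1 (fully open) to 1 (shut), so that 0 is half open. In form: [{"delta_pos": [tx, ty, tz], "dr": [wx, wy, wz], "fingers": fingers}, ...]. A call has exactly 5 rows; each row is the pose to reach, as a shift and turn from the pose commanded when the call began, along the tool's axes at that moment; what a row does not reach only later rows make up. A row lasts 1/8 s, in which the tool goes at most 62.5 mm and 10.7 degrees, less where a joint would pass 70% of its speed; a pose out of reach is approached as far as the arm can. A call with a gripper value outside its range is refused whole. The fingers move at their own pace and stop on an object; "newtons" is the grip in N (left out, the last holds). Time passes only in rows, so rows that repeat a pose let the fingers close, or fill a call up. It gives the time, the measured TCP pose, the force, the opening and the grip force at its end, in the units of the state.
- robot.observe(): the state, without advancing time (a new reading comes with each control period).
- viewer.read_camera(name): name is "side" or "top"; returns the picture (384x512x3 uint8, red, green, blue); there is no depth.
- viewer.camera_params(name): a dict with "K" (3x3 intrinsics, pixels), "T" (4x4, takes a point from camera to world coordinates). Camera axes: x right, y down, z forward; pixel columns grow to the right and rows downward; lengths in m; the calibration is good to about 2 mm. A picture is of the moment at which its call begins. camera_params takes no time and is no camera call.
- robot.hand_in(): hands the job in; it is judged then, once.
The state is a dict: "time": time; "qpos": joint angles; "qvel": joint speeds; "joint_efforts": joint torques, N m; "tool_pos": TCP position; "tool_rot": TCP orientation; "contact_force": force on the tool from outside, world axes, zero at the start; "torque": the same for the moment, N m; "opening": finger opening in m; "grip_force": force on a finger pad.
Only numpy, scipy, OpenCV 4.12 (cv2) and the standard library are available. Lean on these libraries where they do the work, as an engineer would, in place of code of your own. Each camera call takes 0.05 s, during which the arm holds its last target. There are 200 camera calls.

## Task

The flatting plate has slumped on the blow-off rack: without shifting the rack's stop bar, work the plate's foot in and press it firmly and squarely home against the stop bar, so that the plate leans on the air bar at the angle the stop sets. Then give the plate a blast of air: push the spring-centred valve lever fully over towards the plate, hold it there for two seconds, and let it return to centre. Do not push the lever the other way, leave the plate leaning there, and do not disturb the other things on the bench.

Things in the scene. Friction and masses are not known exactly. Their poses are not given: they have to be found in the camera images.
- rack: Fixed blow-off rack with a grey painted base. Origin: on the table under it; x points from the robot's side to the back of the rack, y left along the rack, z up. Base slab (grey) 8 mm thick, from x -160 to 90 mm and y -260 to 210 mm. It carries the stop bar, the air bar and, at its right end, the valve with its lever.
- air_bar (a point): Middle of the axis of the air bar, a level bright steel tube 16 mm in diameter along the rack's y, at rack x 50, y 0, z 114 mm. It is held by two dark steel posts 22 x 14 mm, 126 mm high, at rack x 50, y +112 and -112 mm.
- valve_top (a point): Middle of the top of the grey valve block (70 mm along x, 50 mm along y), at rack x 30, y -212, z 63 mm. At rack x 50 a 24 mm square column rises from it to z 123 mm.
- plate: Loose aluminium plate 140 mm wide, 8 mm thick, about 0.6 kg, reaching 185 mm up from its origin; along its lower edge a round rubber foot rail, 22 mm in diameter, 140 mm long. Origin: middle of the rail's axis. y: left along the rail; z: up the plate; x: its normal, to the back of the rack. Starts leaning on the air bar 50 degrees from upright, its rail on the slab, 67 to 89 mm short of the stop bar.
- foot_left (a point): Point on the foot rail's axis, 60 mm left of its middle. Pushed by its rail with about 3 to 9 N the plate slides towards the stop, its upper part sliding over the air bar; only friction holds it. At home it stands 18 to 30 degrees from upright, with only some 25 to 35 mm between the rail's front and the plate 75 mm up: tilt a wide tool back.
- foot_right (a point): point on the axis of the plate's foot rail, 60 mm right of its middle
- stop: Steel stop bar along the rack's y on the slab, 200 mm long, 14 mm deep, 20 mm high, clamped by friction in a slide along rack x (set anew each time). Origin: middle of its face towards the robot, at the slab's surface. The rail is home when both its ends touch this face. A firm press is 5 to 9 N beyond the sliding force; above about 15 N on it the bar is shoved back; over 5 mm is too much.
- lever (a joint): Spring-centred valve lever hinged along rack x, at rack x 15, y -212, z 63 mm; 0 rad is upright (centred), positive leans to rack +y (towards the plate), end stops at +0.6 and -0.6 rad. Fully over is anything above 0.4 rad. The spring takes about 0.8 N m per rad, some 6 N at the knob; released, it centres itself.
- lever_knob (a point): middle of the lever's black knob (26 mm in diameter, 28 mm high), 76 mm from the hinge; below it the shank is 12 mm in diameter
- jet_cup: small steel cup standing on the rack's left end; leave alone; origin at its underside
- carburetor: silver carburetor, about 100 mm, left on the bench; leave alone; origin at its underside
- filter_base: matte black round air filter base, 140 mm across, left on the bench; leave alone; origin at its underside
- toolbox: red steel toolbox, 124 x 224 x 130 mm, right on the bench; leave alone; origin at its underside
- cleaner_can: white can, 66 mm across, 180 mm high, back left; leave alone; origin at its underside
- jet_wrench: steel wrench lying on the right; leave alone
- manifold_ring: aluminium ring, 80 mm across, 18 mm high, on the left; leave alone; origin at its underside
Things that resemble listed ones, but are neither listed nor needed, are in the scene too. There is more than one size of the plate; the one meant has the size given above.

How it is judged:
On the way, in this order (a step that is already met when the one before it is completed fails the run):
1. the plate's foot is pressed firmly (over 4 N) and squarely home against the stop bar (contact force between plate and stop above 4 N and x of each of foot_left, foot_right in the frame of stop above -0.015 m and angle between plate's own z axis and vertical below 0.56 rad), for 0.3 s.
2. the valve lever is held over towards the plate (above 0.4 rad) for at least 1.5 s (value of joint lever above 0.4 rad), for 1.5 s.
At the end, for the whole second after the job is handed in: The plate leans at rest on the air bar, 15 to 32 degrees from upright, with its foot rail on the base slab and both ends of the rail within 4 mm of touching the stop bar; the lever stands centred within 0.08 rad (x of foot_left in the frame of stop between -0.015 and -0.008 m and x of foot_right in the frame of stop between -0.015 and -0.008 m and z of plate in the frame of stop between 0.007 and 0.016 m and angle between plate's own z axis and vertical between 0.27 and 0.56 rad and contact force between plate and rack above 0.5 N and linear speed of plate below 0.01 m/s and value of joint lever between -0.08 and 0.08 rad).
It fails at once if the stop bar is shifted by more than 5 mm (distance of stop from where it was at the start of the episode above 0.005 m).
It fails at once if the lever is pushed the other way (beyond -0.25 rad) (value of joint lever below -0.25 rad).
It fails at once if another thing on the bench is moved by more than 25 mm (distance of any of jet_cup, carburetor, filter_base, toolbox, cleaner_can, jet_wrench, manifold_ring from where it was at the start of the episode above 0.025 m).
It also fails if it takes over 61 s, if anything falls off the work surface, if the arm or the gripper's body presses on something with over 40 N, if the wrist force passes 120 N, or if a joint passes its speed limit or range.

## Working session

There is one attempt and no reset: what is moved stays moved. The work goes in short steps, Python scripts to look and compute and a tool call to move; the robot and the scene stay as the last step left them, time stands still between calls to the robot, and variables do not carry over. Pictures are saved under pics/ and viewed, at most 10 in all, crops included, and the job is handed in when it is done.

Besides the shell and the picture viewer there is one more tool, called after "Emit:" as name(argument=value, ...) on one line, values as JSON. step_arm: Moves the arm, as the interface text tells. Its arguments: {"type":"object","properties":{"increments":{"type":"array"},"newtons":{"type":"number"}},"required":["increments"]}

```bash
ls; mkdir -p pics; python3 - <<'E'
from cell import robot, viewer
import cv2,numpy as np
for n in("side","top"):
    im=viewer.read_camera(n); cv2.imwrite(f"pics/{n}0.png",im[:,:,::-1])
    p=viewer.camera_params(n); print(n,p["K"].round(1).tolist(),p["T"].round(3).tolist())
s=robot.observe(); print(s)
E
```

```text
pics
side [[379.9, 0.0, 253.9], [0.0, 379.9, 190.1], [0.0, 0.0, 1.0]] [[-0.859, -0.36, 0.364, 0.004], [-0.512, 0.603, -0.612, 0.783], [0.001, -0.712, -0.702, 1.02], [0.0, 0.0, 0.0, 1.0]]
top [[482.8, 0.0, 257.5], [0.0, 482.8, 191.2], [0.0, 0.0, 1.0]] [[0.024, -0.985, 0.172, 0.227], [-1.0, -0.021, 0.02, -0.023], [-0.016, -0.172, -0.985, 1.537], [0.0, 0.0, 0.0, 1.0]]
{'time': 0.1, 'qpos': array([-1.43201941e+00,  3.42641065e-01,  1.52493558e+00,  3.41863510e-05,
        1.27536563e+00, -1.46014709e-01]), 'qvel': array([-0.0001262 , -0.00156942, -0.00322438, -0.00215298, -0.00091755,
       -0.00098013]), 'joint_efforts': array([ 1.98721413e-03, -4.32001376e+01, -2.44695568e+01,  7.18639442e-02,
        5.26177988e-02, -3.78681500e-05]), 'tool_pos': array([ 0.14747142, -0.50344208,  0.19191578]), 'tool_rot': array([-3.14026215e+00, -2.28708617e-04,  2.84781497e-01]), 'contact_force': array([0.39459885, 0.33480001, 0.17879138]), 'torque': array([-0.02096505,  0.03822828, -0.03263196]), 'grip_force': 0.0, 'opening': 0.09182342989520664}
```

View pics/side0.png

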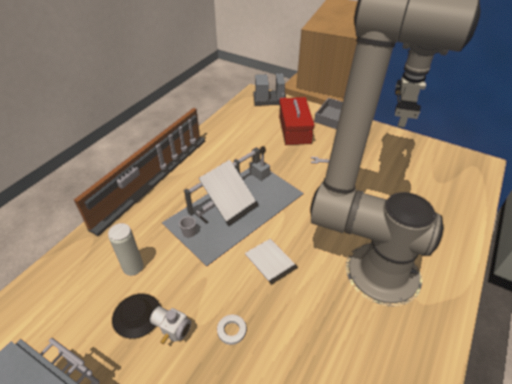

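View pics/top0.png

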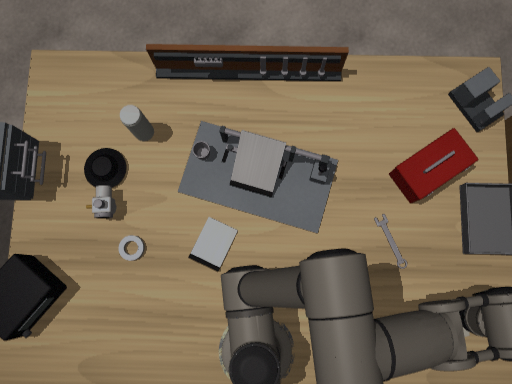

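The plate could be confused with two things: the light plate leaning on the rack (top 258,162; side 228,190) and the smaller plate lying on the bench (top 213,243; side 271,260). I choose the one on the rack and check it in a close crop.

```bash
python3 - <<'E'
import cv2,numpy as np
t=cv2.imread("pics/top0.png")[110:240,170:350]; s=cv2.imread("pics/side0.png")[140:265,155:310]
a=cv2.resize(t,(790,570),interpolation=cv2.INTER_CUBIC)
a=cv2.resize(t,None,fx=2.9,fy=2.9,interpolation=cv2.INTER_CUBIC)[:, :]
b=cv2.resize(s,None,fx=4.6,fy=4.6,interpolation=cv2.INTER_CUBIC)
cv2.imwrite("pics/ct.png",cv2.resize(t,None,fx=4.4,fy=4.4,interpolation=cv2.INTER_CUBIC));cv2.imwrite("pics/cs.png",b)
E
```

```text
(no output)
```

View pics/ct.png

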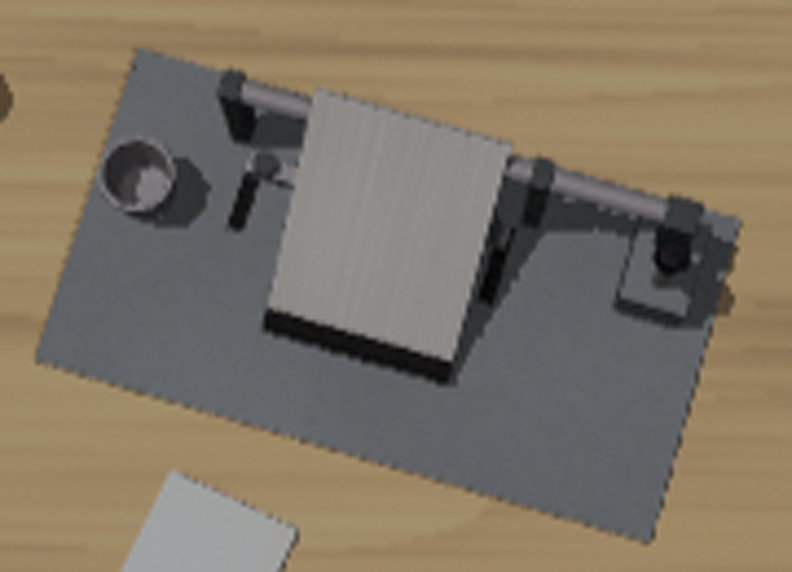

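View pics/cs.png

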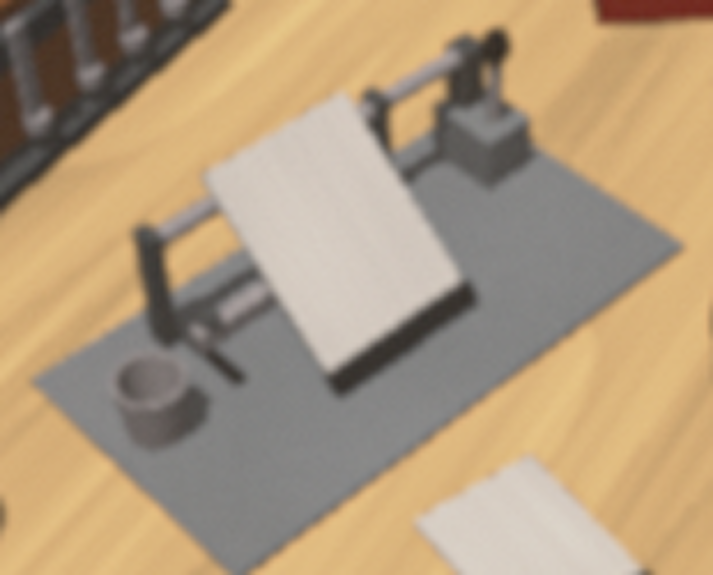

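The crops confirm the choice: a large plate with a black rail, rail front edge in the top crop from (265,328) to (448,383). The stop bar's bright left end is near (285,180), and the lever knob is near (672,255).

```bash
cat > h.py <<'E'
from cell import robot, viewer
import cv2,numpy as np
P={n:viewer.camera_params(n) for n in("side","top")}
def ray(n,uv,z):
    K,T=P[n]["K"],P[n]["T"]; d=T[:3,:3]@np.linalg.inv(K)@[*uv,1]; o=T[:3,3]
    return o+d*(z-o[2])/d[2]
def tri(a,b):
    A=[];B=[]
    for n,uv in(("top",a),("side",b)):
        K,T=P[n]["K"],P[n]["T"]; d=T[:3,:3]@np.linalg.inv(K)@[*uv,1]; d/=np.linalg.norm(d)
        M=np.eye(3)-np.outer(d,d); A.append(M);B.append(M@T[:3,3])
    return np.linalg.solve(sum(A),sum(B))
ct=lambda u,v:(170-.5+(u+.5)/4.4,110-.5+(v+.5)/4.4)
cs=lambda u,v:(155-.5+(u+.5)/4.6,140-.5+(v+.5)/4.6)
E
python3 - <<'E'
from h import *
import json
loc=np.array([[90,210],[90,-260],[-160,-260],[-160,210]])/1e3
W1=np.array([ray("top",ct(*p),.008)[:2] for p in[(136,48),(740,220),(652,543),(38,360)]])
W2=np.array([ray("side",cs(*p),.008)[:2] for p in[(35,382),(683,247),(240,575)]]) # BL, FR, FL(ish)
print(W1.round(3).tolist(),W2.round(3).tolist())
def fit(L,W):
    c,w=L.mean(0),W.mean(0); U,_,V=np.linalg.svd((L-c).T@(W-w)); R=(U@V).T
    return R,w-R@c
R,t=fit(loc,W1); print("yaw",np.arctan2(R[1,0],R[0,0]),"t",t, "res",((loc@R.T+t)-W1).round(4).tolist())
np.savez("rack.npz",R=R,t=t)
L=lambda p:np.r_[(R.T@(p[:2]-t))*1e3,p[2]*1e3].round(1)
print("W2 local",[L(np.r_[w,.008]) for w in W2])
for nm,p in(("railL",(265,328)),("railR",(448,383))): print(nm,L(ray("top",ct(*p),.017)))
for nm,p in(("railL",(338,395)),("railR",(476,300))): print(nm,L(ray("side",cs(*p),.012)))
print("plate top corners", L(tri(ct(314,90),cs(205,176))),L(tri(ct(510,145),cs(345,92))))
print("knob",L(tri(ct(672,255),cs(495,45))))
for p in[(247,160),(295,185),(240,228),(500,240),(485,300)]: print("top z28",p,L(ray("top",ct(*p),.028)))
for p in[(220,315),(230,330),(270,285),(195,335),(240,380)]: print("side",p,L(ray("side",cs(*p),.028)),L(ray("side",cs(*p),.008)))
print("cup",L(ray("top",ct(137,178),.04)))
print("expected knob",L(np.r_[R@[.015,-.212]+t,.139]), np.r_[R@[.015,-.212]+t,.139])
E
```

```text
[[0.727, 0.202], [0.604, -0.25], [0.364, -0.186], [0.488, 0.263]] [[0.721, 0.203], [0.361, -0.18], [0.485, 0.265]]
yaw -0.26520735439466214 t [0.58588742 0.02212196] res [[0.0007, -0.0007], [0.001, -0.0022], [-0.0006, -0.0007], [-0.0012, 0.0036]]
W2 local [array([ 82.8, 210.4,   8. ]), array([-163.9, -253.8,    8. ]), array([-161. ,  208.4,    8. ])]
railL [-89.5  53.1  17. ]
railR [-90.8 -86.2  17. ]
railL [-89.2  55.5  12. ]
railR [-91.3 -87.6  12. ]
plate top corners [ 57.3  53.3 137.7] [ 57.7 -85.9 137.7]
knob [  15.1 -210.8  139.5]
top z28 (247, 160) [ 24.9 101.4  28. ]
top z28 (295, 185) [16.8 62.  28. ]
top z28 (240, 228) [-25.5  91.1  28. ]
top z28 (500, 240) [ 19.4 -93.3  28. ]
top z28 (485, 300) [-26.5 -95.2  28. ]
side (220, 315) [23.9 76.3 28. ] [39.7 66.1  8. ]
side (230, 330) [ 6.3 80.6 28. ] [21.8 70.5  8. ]
side (270, 285) [21.8 28.1 28. ] [37.6 16.9  8. ]
side (195, 335) [ 20.8 103.   28. ] [36.6 93.4  8. ]
side (240, 380) [-38.2 106.8  28. ] [-23.6  97.2   8. ]
cup [-13.4 172.4  40. ]
expected knob [  15. -212.  139.] [ 0.5447958  -0.18639778  0.139     ]
```

```bash
cat >> h.py <<'E'
from scipy.spatial.transform import Rotation as Ro
D=np.load("rack.npz") if __import__("os").path.exists("rack.npz") else None
def goal(loc_mm,tilt,yaw=0):
    "rack-local TCP (mm), tilt deg (fingers towards rack +x) -> shift cm / rotvec deg in tool frame"
    a=np.arctan2(D["R"][1,0],D["R"][0,0])+np.radians(yaw)
    p=np.r_[D["R"]@np.array(loc_mm[:2])/1e3+D["t"],loc_mm[2]/1e3]
    G=Ro.from_euler("xyz",[np.pi,-np.radians(tilt),a])
    s=robot.observe(); C=Ro.from_euler("xyz",s["tool_rot"])
    print("dp cm",(C.inv().apply(p-s["tool_pos"])*100).round(2),"dr",np.degrees((C.inv()*G).as_rotvec()).round(1),"z-dir local",(D["R"].T@G.apply([0,0,1])[:2]).round(2))
def where():
    s=robot.observe(); l=D["R"].T@(s["tool_pos"][:2]-D["t"])*1e3; f=D["R"].T@s["contact_force"][:2]
    print("t",s["time"],"local",l.round(1),(s["tool_pos"][2]*1e3).round(1),"F",f.round(1),s["contact_force"][2].round(1))
E
python3 -c "
from h import *
where(); goal([-160,-16,160],35)"
```

```text
t 0.1 local [-285.3 -622.1] 191.9 F [0.3 0.4] 0.2
dp cm [ 42.36 -45.12   3.26] dr [-9.7 34.1 30.5] z-dir local [ 0.57 -0.  ]
```

Emit:
step_arm(increments=[{"delta_pos":[4.2,-4.5,0],"dr":[-1,3.4,3],"fingers":-1},{"delta_pos":[8.4,-9,0],"dr":[-2,6.8,6],"fingers":-1},{"delta_pos":[12.6,-13.5,0],"dr":[-3,10.2,9],"fingers":-1},{"delta_pos":[16.8,-18,0],"dr":[-4,13.6,12],"fingers":-1},{"delta_pos":[21,-22.5,0],"dr":[-5,17,15],"fingers":-1}])

```text
time: 0.72
tool_pos: [0.2863, -0.2272, 0.1924]
tool_rot: [3.093, -0.307, 0.025]
contact_force: [0.7, 0.2, -0.1]
opening: 0.0918
grip_force: 0.0
```

```bash
python3 -c "
from h import *
where(); goal([-160,-16,160],35)"
```

```text
t 0.725 local [-223.8 -319.1] 192.4 F [0.7 0.4] -0.1
dp cm [ 13.13 -27.54   6.23] dr [-4.7 16.9 15.4] z-dir local [ 0.57 -0.  ]
```

Emit:
step_arm(increments=[{"delta_pos":[2.6,-5.5,1.2],"dr":[-1,3.4,3],"fingers":-1},{"delta_pos":[5.2,-11,2.4],"dr":[-2,6.8,6],"fingers":-1},{"delta_pos":[7.8,-16.5,3.7],"dr":[-3,10.2,9],"fingers":-1},{"delta_pos":[10.4,-22,5],"dr":[-4,13.6,12],"fingers":-1},{"delta_pos":[13,-27.3,6.2],"dr":[-4.7,16.9,15.4],"fingers":-1}])

```text
time: 1.35
tool_pos: [0.3805, -0.042, 0.1636]
tool_rot: [3.085, -0.525, -0.2]
contact_force: [-0.8, -1.3, -0.6]
opening: 0.0923
grip_force: 0.0
```

```bash
python3 -c "
from h import *
where(); goal([-130,-16,40],35)"
```

```text
t 1.35 local [-181.4 -115.7] 163.6 F [-0.5 -1.4] -0.6
dp cm [ -1.19 -10.37  13.02] dr [1.3 4.8 3.3] z-dir local [ 0.57 -0.  ]
```

Emit:
step_arm(increments=[{"delta_pos":[0,-5,2],"dr":[0.3,1.2,1],"fingers":-1},{"delta_pos":[-0.4,-10.3,5],"dr":[0.6,2.4,2],"fingers":-1},{"delta_pos":[-0.8,-10.3,9],"dr":[1,3.6,3],"fingers":-1},{"delta_pos":[-1.2,-10.3,12],"dr":[1.3,4.8,3.3],"fingers":-1},{"delta_pos":[-1.2,-10.3,12],"dr":[1.3,4.8,3.3],"fingers":-1}])

```text
time: 1.98
tool_pos: [0.4272, 0.0609, 0.1042]
tool_rot: [-3.124, -0.551, -0.329]
contact_force: [1.0, 0.7, -0.0]
opening: 0.0922
grip_force: 0.0
```

```bash
python3 -c "
from h import *
where(); goal([-120,-16,17],35)
im=viewer.read_camera('side'); cv2.imwrite('pics/s1.png',cv2.resize(im[110:270,150:360,::-1],None,fx=3.5,fy=3.5,interpolation=cv2.INTER_CUBIC))"
```

```text
t 1.975 local [-163.3   -4.1] 104.2 F [0.7 1. ] -0.0
dp cm [-0.82  1.08  9.71] dr [ 1.   3.4 -3.1] z-dir local [ 0.57 -0.  ]
```

View pics/s1.png

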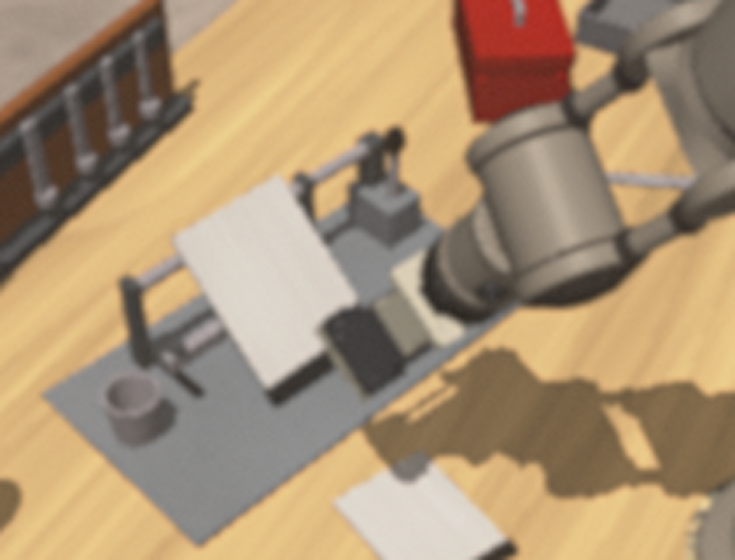

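The picture shows the gripper (345,355) in front of the rail (305,380), not touching anything. Measured pose lags the commanded one, so I let it settle first.

Emit:
step_arm(increments=[{"delta_pos":[0,0,0],"dr":[0,0,0],"fingers":-1},{"delta_pos":[0,0,0],"dr":[0,0,0],"fingers":-1},{"delta_pos":[0,0,0],"dr":[0,0,0],"fingers":-1},{"delta_pos":[0,0,0],"dr":[0,0,0],"fingers":-1},{"delta_pos":[0,0,0],"dr":[0,0,0],"fingers":-1}])

```text
time: 2.65
tool_pos: [0.4268, 0.0599, 0.1047]
tool_rot: [-3.126, -0.551, -0.327]
contact_force: [0.2, 0.5, 0.4]
opening: 0.092
grip_force: 0.0
```

```bash
python3 -c "
from h import *
where(); goal([-125,-16,20],35)"
```

```text
t 2.65 local [-163.4   -5.2] 104.7 F [0.1 0.5] 0.4
dp cm [-1.12  0.99  9.25] dr [ 1.   3.4 -3. ] z-dir local [ 0.57 -0.  ]
```

Emit:
step_arm(increments=[{"delta_pos":[-0.3,0.3,2.3],"dr":[0.3,1,-1],"fingers":-1},{"delta_pos":[-0.6,0.6,4.6],"dr":[0.6,2,-2],"fingers":-1},{"delta_pos":[-0.9,0.9,7],"dr":[1,3.4,-3],"fingers":-1},{"delta_pos":[-1.1,1,9.2],"dr":[1,3.4,-3],"fingers":-1},{"delta_pos":[-1.1,1,9.2],"dr":[1,3.4,-3],"fingers":-1}])

```text
time: 3.28
tool_pos: [0.4706, 0.0586, 0.0813]
tool_rot: [3.105, -0.539, -0.266]
contact_force: [-0.5, 0.6, -0.2]
opening: 0.0917
grip_force: 0.0
```

```bash
python3 -c "
from h import *
where(); goal([-99,-16,17],35);goal([-50,-16,17],35)"
```

```text
t 3.275 local [-120.8    4.9] 81.3 F [-0.6  0.5] -0.2
dp cm [-1.42  1.85  6.71] dr [2.1 4.1 0. ] z-dir local [ 0.57 -0.  ]
dp cm [2.78 1.75 9.22] dr [2.1 4.1 0. ] z-dir local [ 0.57 -0.  ]
```

```bash
python3 -c "
from h import *
s=robot.observe(); print(s['qpos'].round(3),s['joint_efforts'].round(2),s['qvel'].round(3))"
```

```text
[ 0.137  0.242  2.253 -0.996  0.283  2.901] [ -0.06 -29.05 -16.05  -0.68  -0.53   0.  ] [-0.007  0.061 -0.014  0.002  0.004  0.004]
```

```bash
python3 -c "
from h import *
goal([-130,-16,60],14)"
```

```text
dp cm [-1.88  2.04  1.43] dr [  2.1 -16.9  -0.3] z-dir local [ 0.24 -0.  ]
```

Emit:
step_arm(increments=[{"delta_pos":[-0.6,0.6,0.4],"dr":[0.6,-5,0],"fingers":-1},{"delta_pos":[-1.2,1.2,0.8],"dr":[1.2,-10,0],"fingers":-1},{"delta_pos":[-1.9,2,1.4],"dr":[2.1,-16.9,-0.3],"fingers":-1},{"delta_pos":[-1.9,2,1.4],"dr":[2.1,-16.9,-0.3],"fingers":-1},{"delta_pos":[-1.9,2,1.4],"dr":[2.1,-16.9,-0.3],"fingers":-1}])

```text
time: 3.9
tool_pos: [0.4559, 0.0405, 0.0605]
tool_rot: [-3.141, -0.245, -0.268]
contact_force: [0.5, -0.3, -0.8]
opening: 0.0918
grip_force: 0.0
```

```bash
python3 -c "
from h import *
where(); print(robot.observe()['qpos'].round(2)); goal([-120,-16,16],14)"
```

```text
t 3.9 local [-130.2  -16.3] 60.5 F [ 0.6 -0.2] -0.8
[-0.04  0.28  2.09 -0.11  0.53  1.89]
dp cm [-0.09 -0.03  4.57] dr [-0.  -0.  -0.2] z-dir local [ 0.24 -0.  ]
```

Emit:
step_arm(increments=[{"delta_pos":[0,0,1.5],"dr":[0,0,0],"fingers":-1},{"delta_pos":[0,0,3],"dr":[0,0,0],"fingers":-1},{"delta_pos":[-0.1,0,4.5],"dr":[0,0,0],"fingers":-1},{"delta_pos":[-0.1,0,4.5],"dr":[0,0,0],"fingers":-1},{"delta_pos":[-0.1,0,4.5],"dr":[0,0,0],"fingers":-1}])

```text
time: 4.53
tool_pos: [0.4645, 0.039, 0.0169]
tool_rot: [-3.141, -0.245, -0.266]
contact_force: [0.5, 0.6, 0.1]
opening: 0.0919
grip_force: 0.0
```

```bash
python3 -c "
from h import *
where(); print(robot.observe()['qpos'].round(2)); goal([-70,-16,16],14); goal([-20,-16,16],14)"
```

```text
t 4.525 local [-121.6  -15.5] 16.9 F [0.3 0.7] 0.1
[-0.04  0.39  2.12 -0.14  0.4   1.92]
dp cm [4.98 0.05 1.34] dr [-0. -0. -0.] z-dir local [ 0.24 -0.  ]
dp cm [9.84 0.05 2.55] dr [-0. -0. -0.] z-dir local [ 0.24 -0.  ]
```

Emit:
step_arm(increments=[{"delta_pos":[0.8,0,0.25],"dr":[0,0,0],"fingers":-1},{"delta_pos":[1.6,0,0.45],"dr":[0,0,0],"fingers":-1},{"delta_pos":[2.2,0,0.6],"dr":[0,0,0],"fingers":-1},{"delta_pos":[2.7,0,0.72],"dr":[0,0,0],"fingers":-1},{"delta_pos":[3.2,0,0.85],"dr":[0,0,0],"fingers":-1}])

```text
time: 5.15
tool_pos: [0.497, 0.03, 0.016]
tool_rot: [-3.141, -0.244, -0.266]
contact_force: [0.1, 0.1, -0.1]
opening: 0.0922
grip_force: 0.0
```

```bash
python3 -c "
from h import *
where(); print(robot.observe()['torque'].round(2))"
```

```text
t 5.15 local [-87.9 -15.7] 16.0 F [0.1 0.1] -0.1
[ 0.06  0.14 -0.01]
```

Emit:
step_arm(increments=[{"delta_pos":[0.4,0,0.1],"dr":[0,0,0],"fingers":-1},{"delta_pos":[0.8,0,0.2],"dr":[0,0,0],"fingers":-1},{"delta_pos":[1.2,0,0.3],"dr":[0,0,0],"fingers":-1},{"delta_pos":[1.6,0,0.4],"dr":[0,0,0],"fingers":-1},{"delta_pos":[2,0,0.5],"dr":[0,0,0],"fingers":-1}])

```text
time: 5.78
tool_pos: [0.5168, 0.0246, 0.0161]
tool_rot: [-3.141, -0.244, -0.266]
contact_force: [-0.5, -0.0, 1.0]
opening: 0.0915
grip_force: 0.0
```

```bash
python3 -c "
from h import *
where(); print(robot.observe()['torque'].round(2), robot.observe()['qpos'].round(2))"
```

```text
t 5.775 local [-67.3 -15.7] 16.1 F [-0.5 -0.2] 1.0
[0.09 0.11 0.06] [-0.07  0.45  1.99 -0.1   0.46  1.86]
```

```bash
python3 -c "
from h import *
im=viewer.read_camera('side'); a=cv2.resize(im[125:255,160:310,::-1],None,fx=4.4,fy=4.4,interpolation=cv2.INTER_CUBIC)
cv2.imwrite('pics/s2.png',a)"
```

```text
(no output)
```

View pics/s2.png

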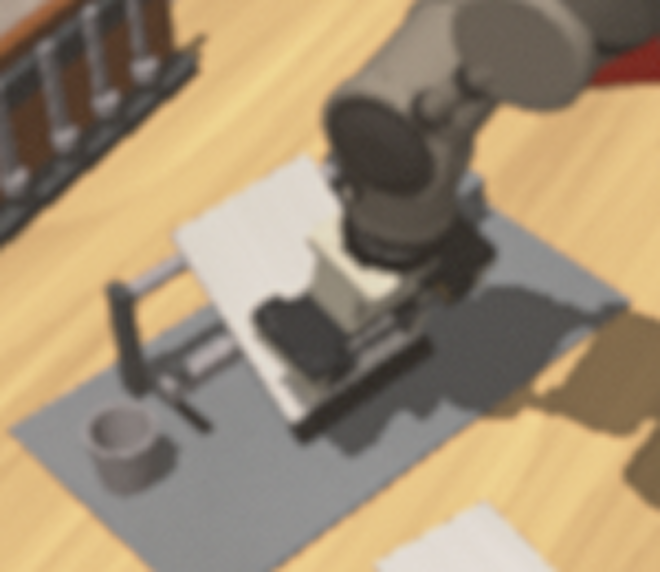

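```bash
python3 -c "
from h import *
s=robot.observe();R=Ro.from_euler('xyz',s['tool_rot'])
for d in ([0,0,0],[0,.055,0],[0,-.055,0],[0,-.046,-.019],[0,-.055,-.03],[0,-.065,-.066]):
  p=s['tool_pos']+R.apply(d); T=P['side']['T'];q=P['side']['K']@(T[:3,:3].T@(p-T[:3,3]));q=q[:2]/q[2]
  print(d,p.round(3),((q-[160,125])*4.4).round(0))
print(R.as_matrix().round(2))
"
```

```text
[0, 0, 0] [0.518 0.024 0.016] [347. 377.]
[0, 0.055, 0] [ 0.503 -0.029  0.016] [396. 342.]
[0, -0.055, 0] [0.532 0.078 0.016] [296. 412.]
[0, -0.046, -0.019] [0.525 0.07  0.035] [307. 394.]
[0, -0.055, -0.03] [0.525 0.079 0.045] [300. 392.]
[0, -0.065, -0.066] [0.519 0.091 0.08 ] [296. 375.]
[[ 0.94 -0.26  0.23]
 [-0.26 -0.96 -0.06]
 [ 0.24 -0.   -0.97]]
```

The picture shows the plate unmoved, with the open fingertips riding just above its lower edge (about 345,380). The tips evidently draw back when the gripper is open, so I back off and half-close it.

Emit:
step_arm(increments=[{"delta_pos":[-2,0,-0.5],"dr":[0,0,0],"fingers":-1},{"delta_pos":[-4,0,-1],"dr":[0,0,0],"fingers":-1},{"delta_pos":[-5,0,-1.3],"dr":[0,0,0],"fingers":0},{"delta_pos":[-5,0,-1.3],"dr":[0,0,0],"fingers":0},{"delta_pos":[-5,0,-1.3],"dr":[0,0,0],"fingers":0}])

```text
time: 6.45
tool_pos: [0.4678, 0.0381, 0.0169]
tool_rot: [-3.14, -0.246, -0.266]
contact_force: [-0.1, 0.3, 0.4]
opening: 0.0661
grip_force: 0.0
```

```bash
python3 -c "
from h import *
where(); print(robot.observe()['opening']); goal([-95,-16,14],14)
im=viewer.read_camera('side'); a=cv2.resize(im[140:250,190:320,::-1],None,fx=5,fy=5,interpolation=cv2.INTER_CUBIC)
cv2.imwrite('pics/s3.png',a)"
```

```text
t 6.45 local [-118.1  -15.5] 16.9 F [-0.2  0.2] 0.4
0.0660849086691351
dp cm [2.17 0.05 0.85] dr [-0.1 -0.1 -0.1] z-dir local [ 0.24 -0.  ]
```

View pics/s3.png

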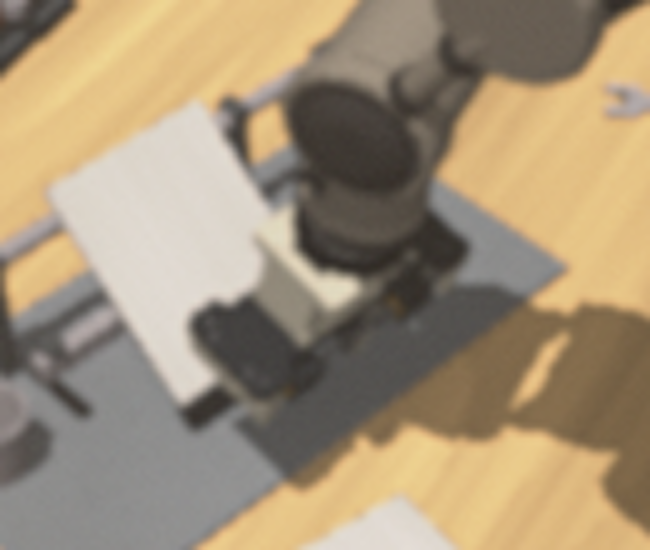

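The picture shows the rail's left end (190,420) unmoved and the fingers now in front of it. I lower 3 mm and push.

Emit:
step_arm(increments=[{"delta_pos":[0,0,0.3],"dr":[0,0,0],"fingers":0},{"delta_pos":[0.7,0,0.5],"dr":[0,0,0],"fingers":0},{"delta_pos":[1.4,0,0.65],"dr":[0,0,0],"fingers":0},{"delta_pos":[2,0,0.8],"dr":[0,0,0],"fingers":0},{"delta_pos":[2.5,0,0.92],"dr":[0,0,0],"fingers":0}])

```text
time: 7.12
tool_pos: [0.4928, 0.0311, 0.0137]
tool_rot: [-3.14, -0.244, -0.266]
contact_force: [0.1, 0.1, -1.1]
opening: 0.0461
grip_force: 0.0
```

```bash
python3 -c "
from h import *
where(); print(robot.observe()['opening'],robot.observe()['torque'].round(2)); goal([-20,-16,14],14)"
```

```text
t 7.125 local [-92.2 -15.7] 13.7 F [0.1 0.1] -1.1
0.04607231301901279 [ 0.05  0.17 -0.02]
dp cm [7.01 0.02 1.72] dr [-0.   0.  -0.1] z-dir local [ 0.24 -0.  ]
```

Emit:
step_arm(increments=[{"delta_pos":[0.3,0,0.08],"dr":[0,0,0],"fingers":0},{"delta_pos":[0.6,0,0.15],"dr":[0,0,0],"fingers":0},{"delta_pos":[0.9,0,0.22],"dr":[0,0,0],"fingers":0},{"delta_pos":[1.2,0,0.3],"dr":[0,0,0],"fingers":0},{"delta_pos":[1.5,0,0.37],"dr":[0,0,0],"fingers":0}])

```text
time: 7.75
tool_pos: [0.5074, 0.0272, 0.0138]
tool_rot: [-3.141, -0.244, -0.266]
contact_force: [-0.4, -0.1, 0.3]
opening: 0.0458
grip_force: 0.0
```

```bash
python3 -c "
from h import *
where(); print(robot.observe()['opening'],robot.observe()['torque'].round(2))"
```

```text
t 7.75 local [-77.1 -15.7] 13.8 F [-0.4 -0.2] 0.3
0.04583221345221895 [0.11 0.17 0.02]
```

```bash
cat >> h.py <<'E'
def railend(im):
    "left end of dark rail: brightest-plate left edge bottom; returns dark pixels in window"
    g=cv2.cvtColor(im,cv2.COLOR_RGB2GRAY)[190:236,200:240]
    print("\n".join(" ".join(f"{v:3d}" for v in r) for r in g[16:42:1,10:36]))
E
python3 -c "
from h import *
a=cv2.imread('pics/side0.png')[:,:,::-1].copy(); railend(a); print(); b=viewer.read_camera('side'); cv2.imwrite('pics/s4.png',b[:,:,::-1]); railend(b)"
```

```text
114 101  93  93 103 123 154 183 201 204 202 202 203 205 206 205 206 207 205 206 204 203 204 203 203 203
 95  93  94 106 117 125 136 163 189 201 203 201 204 204 205 205 205 205 206 205 204 204 204 203 204 203
 95 104 112 121 127 127 125 140 172 194 203 202 202 202 204 205 205 205 205 204 206 204 203 204 204 203
110 119 127 132 131 131 127 130 153 184 201 204 202 202 202 203 203 204 204 204 204 205 202 203 203 204
127 130 133 133 132 132 129 128 139 169 192 200 201 202 202 202 203 204 205 204 203 204 203 203 203 203
130 130 133 134 132 131 130 128 128 145 174 194 201 202 202 202 201 203 203 204 204 203 203 202 203 204
131 132 131 132 131 131 130 130 127 133 155 183 199 201 202 200 200 200 202 203 203 204 203 202 203 200
129 131 131 131 132 131 130 130 131 128 142 170 192 199 200 200 200 201 202 201 204 204 204 203 198 185
131 130 130 130 130 130 130 130 131 129 132 151 180 196 199 199 200 200 202 202 203 203 202 197 180 150
129 130 131 131 131 130 130 131 129 129 128 137 159 185 198 200 199 200 200 202 202 200 189 172 145 108
129 130 130 130 130 131 130 132 130 131 129 128 141 170 191 
[... 3608 characters left out ...]
 142 142 141 142 142 142 141 142 141 129 109  87  81  95 113 127 133 125 108
139 140 140 138 141 141 141 142 142 144 142 141 142 141 143 143 139 131 117 114 125 135 141 142 137 124
140 139 140 142 142 142 142 142 141 142 142 143 142 142 143 143 142 139 136 136 140 141 144 144 144 138
140 139 140 142 140 142 141 142 141 143 142 142 142 141 143 143 143 143 143 143 142 144 142 144 144 144
141 142 141 140 141 141 141 142 143 141 144 143 143 142 144 144 143 144 144 144 144 142 143 144 144 144
141 140 142 142 141 140 143 141 142 141 142 144 142 143 143 143 144 145 144 142 145 144 145 145 144 143
141 142 141 141 142 142 142 141 142 141 142 142 144 142 143 143 144 143 144 145 144 146 144 144 143 144
```

```bash
python3 -c "
from h import *
for z in (.014,.03,.04,.05,.06,.08):
  p=ray('side',(222,216),z); print(z,(D['R'].T@(p[:2]-D['t'])*1e3).round(1))
im=cv2.imread('pics/s4.png'); cv2.imwrite('pics/s5.png',cv2.resize(im[175:240,205:280],None,fx=9,fy=9,interpolation=cv2.INTER_CUBIC))"
```

```text
0.014 [-42.8  43.3]
0.03 [-54.2  51.8]
0.04 [-61.4  57.2]
0.05 [-68.5  62.5]
0.06 [-75.6  67.9]
0.08 [-89.9  78.6]
```

View pics/s5.png

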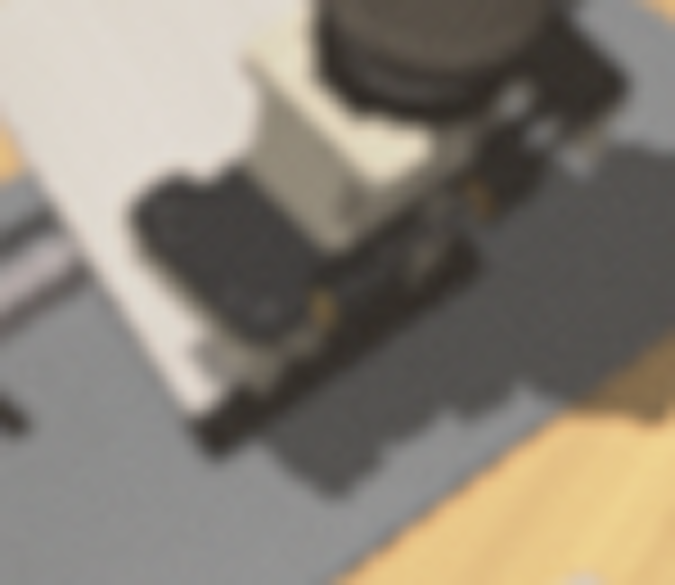

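```bash
python3 -c "
from h import *
for uv in((240.6,209.4),(258.3,196.7)):
 for z in (.02,.03,.04,.05,.06,.08,.1):
  p=ray('side',uv,z); print(uv,z,(D['R'].T@(p[:2]-D['t'])*1e3).round(1))"
```

```text
(240.6, 209.4) 0.02 [-69.3 -21.7]
(240.6, 209.4) 0.03 [-76.2 -15.7]
(240.6, 209.4) 0.04 [-83.1  -9.6]
(240.6, 209.4) 0.05 [-90.   -3.6]
(240.6, 209.4) 0.06 [-97.    2.4]
(240.6, 209.4) 0.08 [-110.8   14.5]
(240.6, 209.4) 0.1 [-124.6   26.6]
(258.3, 196.7) 0.02 [ -67.9 -111.6]
(258.3, 196.7) 0.03 [ -74.8 -104.7]
(258.3, 196.7) 0.04 [-81.7 -97.7]
(258.3, 196.7) 0.05 [-88.7 -90.8]
(258.3, 196.7) 0.06 [-95.6 -83.9]
(258.3, 196.7) 0.08 [-109.5  -70. ]
(258.3, 196.7) 0.1 [-123.3  -56.1]
```

The picture shows the whole rail front still uncovered, from (210,445) to (470,260), so the half-open tips are also too high. I back off and shut the fingers, where the TCP is exact.

Emit:
step_arm(increments=[{"delta_pos":[-2,0,-0.6],"dr":[0,0,0],"fingers":0},{"delta_pos":[-4.2,0,-1.3],"dr":[0,0,0],"fingers":0.2},{"delta_pos":[-4.2,0,-1.3],"dr":[0,0,0],"fingers":1},{"delta_pos":[-4.2,0,-1.3],"dr":[0,0,0],"fingers":1},{"delta_pos":[-4.2,0,-1.3],"dr":[0,0,0],"fingers":1}])

```text
time: 8.43
tool_pos: [0.4659, 0.0385, 0.0164]
tool_rot: [-3.14, -0.245, -0.266]
contact_force: [-0.8, -1.1, -0.2]
opening: 0.0114
grip_force: 0.0
```

Emit:
step_arm(increments=[{"delta_pos":[0,0,0],"dr":[0,0,0],"fingers":1},{"delta_pos":[0,0,0],"dr":[0,0,0],"fingers":1},{"delta_pos":[0,0,0],"dr":[0,0,0],"fingers":1},{"delta_pos":[0,0,0],"dr":[0,0,0],"fingers":1},{"delta_pos":[0,0,0],"dr":[0,0,0],"fingers":1}])

```text
time: 9.05
tool_pos: [0.4648, 0.0388, 0.0162]
tool_rot: [-3.141, -0.244, -0.266]
contact_force: [0.6, -0.2, 0.5]
opening: 0.0002
grip_force: 0.0
```

```bash
python3 -c "
from h import *
where(); print(robot.observe()['opening']); goal([-100,-16,17],14);goal([-90,-16,17],14)"
```

```text
t 9.05 local [-121.2  -15.7] 16.2 F [ 0.6 -0. ] 0.5
0.00016878474114910157
dp cm [2.08 0.03 0.44] dr [-0.  0. -0.] z-dir local [ 0.24 -0.  ]
dp cm [3.05 0.03 0.68] dr [-0.  0. -0.] z-dir local [ 0.24 -0.  ]
```

Emit:
step_arm(increments=[{"delta_pos":[0.8,0,0.2],"dr":[0,0,0],"fingers":1},{"delta_pos":[1.6,0,0.38],"dr":[0,0,0],"fingers":1},{"delta_pos":[2.2,0,0.53],"dr":[0,0,0],"fingers":1},{"delta_pos":[2.7,0,0.65],"dr":[0,0,0],"fingers":1},{"delta_pos":[3.2,0,0.77],"dr":[0,0,0],"fingers":1}])

```text
time: 9.68
tool_pos: [0.4969, 0.03, 0.0164]
tool_rot: [-3.141, -0.244, -0.266]
contact_force: [-0.3, 0.4, 1.0]
opening: 0.0003
grip_force: 0.0
```

```bash
python3 -c "
from h import *
where(); print(robot.observe()['torque'].round(2))"
```

```text
t 9.675 local [-88.  -15.7] 16.4 F [-0.4  0.3] 1.0
[ 0.13  0.17 -0.03]
```

Emit:
step_arm(increments=[{"delta_pos":[0.2,0,0.05],"dr":[0,0,0],"fingers":1},{"delta_pos":[0.4,0,0.1],"dr":[0,0,0],"fingers":1},{"delta_pos":[0.6,0,0.15],"dr":[0,0,0],"fingers":1},{"delta_pos":[0.8,0,0.2],"dr":[0,0,0],"fingers":1},{"delta_pos":[1.0,0,0.25],"dr":[0,0,0],"fingers":1}])

```text
time: 10.3
tool_pos: [0.5066, 0.0274, 0.0165]
tool_rot: [-3.141, -0.244, -0.266]
contact_force: [-0.1, -0.3, 0.0]
opening: 0.0004
grip_force: 0.0
```

```bash
python3 -c "
from h import *
where(); print(robot.observe()['torque'].round(2))
im=viewer.read_camera('side'); cv2.imwrite('pics/s6.png',im[:,:,::-1])
a=cv2.imread('pics/side0.png')[:,:,::-1]
for i in(a,im):
  m=(i[205:235,215:245].min(2)>150); print('plate edge cols',[int(np.argmax(r)) for r in m[:20]])
cv2.imwrite('pics/s7.png',cv2.resize(im[165:240,205:300,::-1],None,fx=8,fy=8,interpolation=cv2.INTER_CUBIC))"
```

```text
t 10.3 local [-77.9 -15.7] 16.5 F [ 0.  -0.3] 0.0
[ 0.03  0.15 -0.05]
plate edge cols [1, 2, 2, 3, 4, 4, 5, 6, 6, 7, 7, 8, 9, 9, 10, 0, 0, 0, 0, 0]
plate edge cols [1, 1, 2, 3, 3, 4, 4, 5, 6, 6, 7, 8, 8, 9, 10, 11, 0, 0, 0, 0]
```

View pics/s7.png

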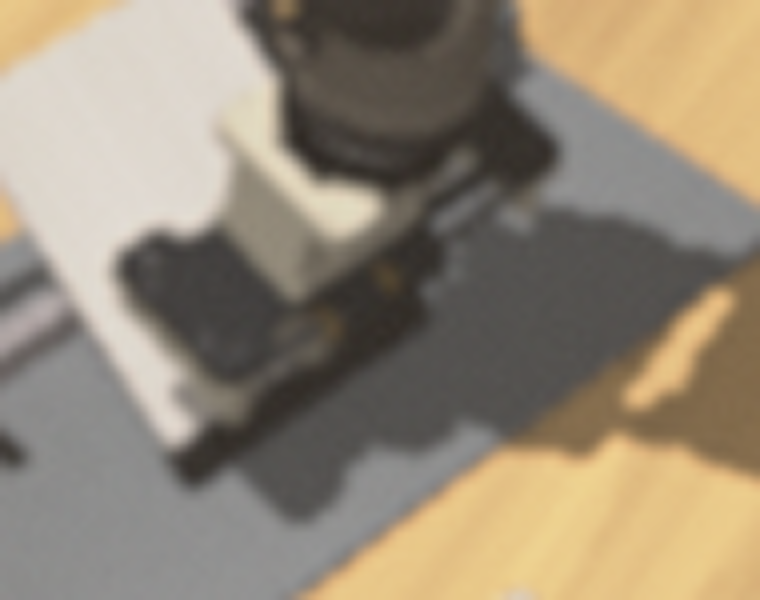

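```bash
python3 -c "
from h import *
s=robot.observe();R=Ro.from_euler('xyz',s['tool_rot']);T=P['side']['T']
def pr(p):
  q=P['side']['K']@(T[:3,:3].T@(p-T[:3,3])); return ((q[:2]/q[2]-[205,165])*8).round(0)
for x in(-.037,.037):
  for y in(-.095,.095): print('body',x,y,pr(s['tool_pos']+R.apply([x,y,-.066])),pr(s['tool_pos']+R.apply([x,y,-.1])))
for x in(-.0095,.0095):
  for y in (-.02,.02): print('tip',x,y,pr(s['tool_pos']+R.apply([x,y,0])))
for y in(55,-85):
  for x,z in((-90,19),(-79,8),(-79,30)): print('rail',y,x,z,pr(np.r_[D['R']@[x/1e3,y/1e3]+D['t'],z/1e3]))
im=viewer.read_camera('top'); cv2.imwrite('pics/t7.png',cv2.resize(im[120:215,215:315,::-1],None,fx=6,fy=6,interpolation=cv2.INTER_CUBIC))
T=P['top']['T']
def pt(p):
  q=P['top']['K']@(T[:3,:3].T@(p-T[:3,3])); return ((q[:2]/q[2]-[215,120])*6).round(0)
for x in(-.037,.037):
  for y in(-.095,.095): print('body',x,y,pt(s['tool_pos']+R.apply([x,y,-.066])))
print('tcp',pt(s['tool_pos']))
for y in(55,-85): print('rail',pt(np.r_[D['R']@[-.09,y/1e3]+D['t'],.019]))
"
```

```text
body -0.037 -0.095 [199. 475.] [209. 432.]
body -0.037 0.095 [524. 245.] [541. 200.]
body 0.037 -0.095 [ 83. 351.] [ 90. 307.]
body 0.037 0.095 [410. 134.] [424.  88.]
tip -0.0095 -0.02 [268. 415.]
tip -0.0095 0.02 [335. 369.]
tip 0.0095 -0.02 [240. 386.]
tip 0.0095 0.02 [306. 340.]
rail 55 -90 19 [186. 474.]
rail 55 -79 8 [171. 476.]
rail 55 -79 30 [168. 443.]
rail -85 -90 19 [419. 309.]
rail -85 -79 8 [402. 313.]
rail -85 -79 30 [402. 280.]
body -0.037 -0.095 [ 10. 424.]
body -0.037 0.095 [365. 528.]
body 0.037 -0.095 [ 48. 285.]
body 0.037 0.095 [405. 389.]
tcp [219. 400.]
rail [ 85. 384.]
rail [337. 457.]
```

View pics/t7.png

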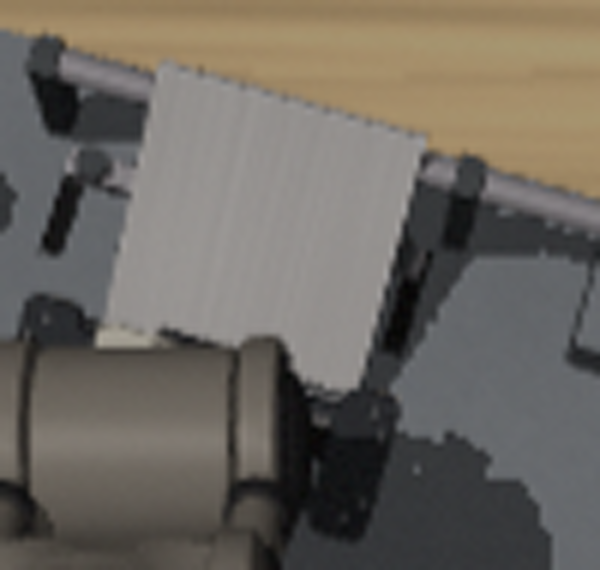

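The pictures show the plate unmoved (lower edge in the top view from (105,325) to (350,390)) and the gripper body over its lower edge. Reported tip height and contact do not agree, so I back off and touch the slab to find the real tip height.

Emit:
step_arm(increments=[{"delta_pos":[-2,0,-0.5],"dr":[0,0,0],"fingers":1},{"delta_pos":[-4.2,0,-1],"dr":[0,0,0],"fingers":1},{"delta_pos":[-4.2,0,-0.9],"dr":[0,0,0],"fingers":1},{"delta_pos":[-4.2,0,-0.7],"dr":[0,0,0],"fingers":1},{"delta_pos":[-4.2,0,-0.6],"dr":[0,0,0],"fingers":1}])

```text
time: 11.02
tool_pos: [0.4669, 0.0383, 0.0122]
tool_rot: [-3.14, -0.245, -0.266]
contact_force: [0.5, 0.2, -0.5]
opening: 0.0004
grip_force: 0.0
```

```bash
python3 -c "
from h import *
where(); s=robot.observe(); print(s['qpos'].round(3),s['opening'])
# fingertip/shadow look: dark pixels in front of rail in side view
im=viewer.read_camera('side'); cv2.imwrite('pics/s8.png',im[:,:,::-1])
g=cv2.cvtColor(im,cv2.COLOR_RGB2GRAY)[200:232,228:266]
print('\n'.join(' '.join(f'{v:3d}' for v in r) for r in g))"
```

```text
t 11.025 local [-119.   -15.6] 12.2 F [0.5 0.3] -0.5
[-0.042  0.4    2.117 -0.14   0.388  1.918] 0.0004100911284140449
218 219 219 213 200 191 195 206 213 209 194 162 130 123 131 137 139 139 137 138 139 137 136 137 148 171 193 209 214 215 211 201 185 162 130 109  96  82
219 217 207 188 160 142 152 172 182 177 154 118  92  96 117 132 137 138 138 137 138 138 138 136 137 148 172 194 207 206 193 170 144 122 104  91  78  66
215 199 174 141 109  91  96 117 128 122 102  79  69  77  98 119 133 138 139 140 138 139 139 134 129 127 143 167 179 176 158 134 113  95  82  69  58  52
197 163 126  95  73  66  66  74  79  76  69  65  63  68  80  98 119 132 137 139 139 138 138 132 121 114 120 135 142 135 121 107  92  78  66  54  51  49
167 120  84  70  69  67  65  64  66  65  64  66  65  66  67  78  99 120 133 138 139 138 137 129 115 104 109 117 118 109  99  88  76  63  53  50  48  50
137  87  68  69  71  70  66  65  65  66  68  66  67  65  65  67  79  99 118 133 138 139 137 126 112 104 105 110 108  98  82  69  62  59  56  53  52  52
119  74  64  67  70  71  68  66  66  66  66  66  66  66  63  65  67  
[... 3182 characters left out ...]
  87  84  83  85  86  85  84  85  85  84  85  85  85  86  90  96 103 112 119 121 123 115 110
142 142 143 142 143 144 143 143 143 143 139 125 104  87  84  84  85  84  86  84  86  85  84  85  85  85  84  85  89 100 108 125 140 146 150 152 140 126
143 143 143 144 144 142 144 144 143 145 144 137 118  98  87  85  84  85  84  85  87  85  83  86  86  85  89  91 101 114 132 155 177 180 184 185 173 162
143 143 145 143 144 145 143 144 143 145 146 141 133 116 103  93  84  85  84  85  86  86  87  84  87  91  96 103 124 148 168 185 196 197 196 194 192 189
144 143 146 145 143 144 143 142 144 145 146 147 143 137 125 108  92  86  83  86  84  87  85  86  91  99 104 120 150 181 194 199 202 200 197 195 196 198
```

Emit:
step_arm(increments=[{"delta_pos":[0,0,0.1],"dr":[0,0,0],"fingers":1},{"delta_pos":[-0.05,0,0.2],"dr":[0,0,0],"fingers":1},{"delta_pos":[-0.07,0,0.3],"dr":[0,0,0],"fingers":1},{"delta_pos":[-0.1,0,0.4],"dr":[0,0,0],"fingers":1},{"delta_pos":[-0.12,0,0.5],"dr":[0,0,0],"fingers":1}])

```text
time: 11.7
tool_pos: [0.4659, 0.0385, 0.0069]
tool_rot: [-3.141, -0.244, -0.266]
contact_force: [-0.4, 0.0, -0.7]
opening: 0.0008
grip_force: 0.0
```

The reported z is below the slab surface and there is still no contact, so the true tip is higher than reported. I keep probing.

Emit:
step_arm(increments=[{"delta_pos":[-0.05,0,0.2],"dr":[0,0,0],"fingers":1},{"delta_pos":[-0.1,0,0.4],"dr":[0,0,0],"fingers":1},{"delta_pos":[-0.15,0,0.6],"dr":[0,0,0],"fingers":1},{"delta_pos":[-0.2,0,0.8],"dr":[0,0,0],"fingers":1},{"delta_pos":[-0.25,0,1.0],"dr":[0,0,0],"fingers":1}])

```text
time: 12.32
tool_pos: [0.4658, 0.0385, -0.0035]
tool_rot: [-3.141, -0.244, -0.266]
contact_force: [0.0, 0.5, -0.5]
opening: 0.0006
grip_force: 0.0
```

Emit:
step_arm(increments=[{"delta_pos":[-0.05,0,0.2],"dr":[0,0,0],"fingers":1},{"delta_pos":[-0.1,0,0.4],"dr":[0,0,0],"fingers":1},{"delta_pos":[-0.15,0,0.6],"dr":[0,0,0],"fingers":1},{"delta_pos":[-0.2,0,0.8],"dr":[0,0,0],"fingers":1},{"delta_pos":[-0.25,0,1.0],"dr":[0,0,0],"fingers":1}])

```text
time: 12.95
tool_pos: [0.4659, 0.0385, -0.0137]
tool_rot: [-3.141, -0.244, -0.266]
contact_force: [-0.8, 0.3, 0.8]
opening: 0.0004
grip_force: 0.0
```

Emit:
step_arm(increments=[{"delta_pos":[-0.05,0,0.2],"dr":[0,0,0],"fingers":1},{"delta_pos":[-0.1,0,0.4],"dr":[0,0,0],"fingers":1},{"delta_pos":[-0.15,0,0.6],"dr":[0,0,0],"fingers":1},{"delta_pos":[-0.17,0,0.7],"dr":[0,0,0],"fingers":1},{"delta_pos":[-0.2,0,0.8],"dr":[0,0,0],"fingers":1}])

```text
time: 13.58
tool_pos: [0.4659, 0.0385, -0.0219]
tool_rot: [-3.141, -0.244, -0.266]
contact_force: [0.1, 0.3, 0.1]
opening: 0.0005
grip_force: 0.0
```

Emit:
step_arm(increments=[{"delta_pos":[-0.04,0,0.15],"dr":[0,0,0],"fingers":1},{"delta_pos":[-0.08,0,0.3],"dr":[0,0,0],"fingers":1},{"delta_pos":[-0.11,0,0.45],"dr":[0,0,0],"fingers":1},{"delta_pos":[-0.15,0,0.6],"dr":[0,0,0],"fingers":1},{"delta_pos":[-0.18,0,0.75],"dr":[0,0,0],"fingers":1}])

```text
time: 14.2
tool_pos: [0.4662, 0.0385, -0.0243]
tool_rot: [3.14, -0.24, -0.266]
contact_force: [-21.7, -3.3, 58.0]
opening: 0.0005
grip_force: 28.7
```

```bash
python3 -c "
from h import *
where()
im=viewer.read_camera('side'); a=cv2.imread('pics/s8.png')[:,:,::-1]; cv2.imwrite('pics/s9.png',im[:,:,::-1])
# orange marks
for i in(a,im):
  h=cv2.cvtColor(np.ascontiguousarray(i),cv2.COLOR_RGB2HSV)[160:240,215:290]; 
  m=((h[...,0]>12)&(h[...,0]<28)&(h[...,1]>110)&(h[...,2]<190)).astype('uint8'); n,l,st,c=cv2.connectedComponentsWithStats(m)
  print([(int(st[k,4]),(c[k]+[215,160]).round(1).tolist()) for k in range(1,n) if st[k,4]>2])
"
```

```text
t 14.2 local [-119.8  -15.5] -24.3 F [-20.1  -8.9] 58.0
[(3, [283.0, 228.0])]
[(3, [281.0, 231.0])]
```

The slab is touched at reported z of about -23 mm, so the true tip is about 33 mm above what is reported. I lift at once to a reported z of about -17 mm.

Emit:
step_arm(increments=[{"delta_pos":[0.3,0,-1.2],"dr":[0,0,0],"fingers":1},{"delta_pos":[0.3,0,-1.2],"dr":[0,0,0],"fingers":1},{"delta_pos":[0.3,0,-1.2],"dr":[0,0,0],"fingers":1},{"delta_pos":[0.3,0,-1.2],"dr":[0,0,0],"fingers":1},{"delta_pos":[0.3,0,-1.2],"dr":[0,0,0],"fingers":1}])

```text
time: 14.88
tool_pos: [0.4671, 0.039, -0.0147]
tool_rot: [3.141, -0.239, -0.266]
contact_force: [-1.1, -0.4, 1.6]
opening: 0.0003
grip_force: 0.0
```

```bash
python3 -c "
from h import *
where();print(robot.observe()['qpos'].round(3))"
```

```text
t 14.875 local [-119.1  -14.8] -14.7 F [-0.9 -0.7] 1.6
[-0.039  0.463  2.131 -0.174  0.319  1.956]
```

Emit:
step_arm(increments=[{"delta_pos":[0.5,0.1,0.12],"dr":[0,0,0],"fingers":1},{"delta_pos":[1.0,0.2,0.24],"dr":[0,0,0],"fingers":1},{"delta_pos":[1.5,0.2,0.36],"dr":[0,0,0],"fingers":1},{"delta_pos":[2.0,0.2,0.48],"dr":[0,0,0],"fingers":1},{"delta_pos":[2.4,0.2,0.58],"dr":[0,0,0],"fingers":1}])

```text
time: 15.5
tool_pos: [0.4909, 0.0305, -0.0142]
tool_rot: [3.141, -0.24, -0.266]
contact_force: [-3.9, 0.4, 0.9]
opening: 0.0009
grip_force: 2.0
```

```bash
python3 -c "
from h import *
where();print(robot.observe()['qpos'].round(3),robot.observe()['tool_rot'])"
```

```text
t 15.5 local [-93.8 -16.8] -14.2 F [-3.9 -0.6] 0.9
[-0.058  0.486  2.073 -0.145  0.352  1.91 ] [ 3.14075839 -0.23967622 -0.26618052]
```

Contact at last, about 4 N. I push on.

Emit:
step_arm(increments=[{"delta_pos":[0.5,0,0.12],"dr":[0,0,0],"fingers":1},{"delta_pos":[1.0,0,0.24],"dr":[0,0,0],"fingers":1},{"delta_pos":[1.5,0,0.36],"dr":[0,0,0],"fingers":1},{"delta_pos":[2.0,0,0.48],"dr":[0,0,0],"fingers":1},{"delta_pos":[2.5,0,0.6],"dr":[0,0,0],"fingers":1}])

```text
time: 16.12
tool_pos: [0.5122, 0.0242, -0.0153]
tool_rot: [3.139, -0.233, -0.266]
contact_force: [-6.8, 2.5, 0.8]
opening: 0.0001
grip_force: 3.6
```

```bash
python3 -c "
from h import *
where();print(robot.observe()['torque'].round(2))
im=viewer.read_camera('side'); cv2.imwrite('pics/s10.png',im[:,:,::-1])
for i in(cv2.imread('pics/side0.png')[:,:,::-1],im):
  m=(i[195:235,200:245].min(2)>150); print([int(np.argmax(r)) for r in m[::2]])"
```

```text
t 16.125 local [-71.6 -17.3] -15.3 F [-7.2  0.6] 0.8
[0.37 1.28 0.03]
[9, 11, 12, 13, 9, 7, 17, 19, 20, 21, 22, 24, 25, 0, 0, 0, 0, 0, 0, 0]
[8, 10, 12, 12, 8, 6, 4, 17, 18, 19, 20, 0, 0, 0, 0, 0, 0, 0, 0, 0]
```

Emit:
step_arm(increments=[{"delta_pos":[0.5,0,0.12],"dr":[0,0,0],"fingers":1},{"delta_pos":[1.0,0,0.24],"dr":[0,0,0],"fingers":1},{"delta_pos":[1.5,0,0.36],"dr":[0,0,0],"fingers":1},{"delta_pos":[2.0,0,0.48],"dr":[0,0,0],"fingers":1},{"delta_pos":[2.5,0,0.6],"dr":[0,0,0],"fingers":1}])

```text
time: 16.8
tool_pos: [0.5371, 0.0174, -0.0157]
tool_rot: [3.139, -0.233, -0.266]
contact_force: [-4.3, 2.1, -2.8]
opening: 0.0005
grip_force: 2.5
```

```bash
python3 -c "
from h import *
where();print(robot.observe()['torque'].round(2),robot.observe()['tool_rot'].round(3),robot.observe()['qpos'].round(2))"
```

```text
t 16.8 local [-45.8 -17.3] -15.7 F [-4.7  0.9] -2.8
[ 0.4   1.09 -0.02] [ 3.139 -0.233 -0.266] [-0.08  0.54  1.95 -0.11  0.43  1.85]
```

Emit:
step_arm(increments=[{"delta_pos":[0.3,0,0.07],"dr":[0,0,0],"fingers":1},{"delta_pos":[0.6,0,0.14],"dr":[0,0,0],"fingers":1},{"delta_pos":[0.9,0,0.21],"dr":[0,0,0],"fingers":1},{"delta_pos":[1.2,0,0.28],"dr":[0,0,0],"fingers":1},{"delta_pos":[1.4,0,0.33],"dr":[0,0,0],"fingers":1}])

```text
time: 17.42
tool_pos: [0.5516, 0.0136, -0.0152]
tool_rot: [3.14, -0.234, -0.266]
contact_force: [-5.7, 1.2, -3.2]
opening: 0.0004
grip_force: 2.5
```

```bash
python3 -c "
from h import *
where()"
```

```text
t 17.425 local [-30.8 -17.3] -15.2 F [-5.8 -0.3] -3.2
```

Emit:
step_arm(increments=[{"delta_pos":[0.06,0,0.015],"dr":[0,0,0],"fingers":1},{"delta_pos":[0.12,0,0.03],"dr":[0,0,0],"fingers":1},{"delta_pos":[0.18,0,0.045],"dr":[0,0,0],"fingers":1},{"delta_pos":[0.24,0,0.06],"dr":[0,0,0],"fingers":1},{"delta_pos":[0.3,0,0.07],"dr":[0,0,0],"fingers":1}])

```text
time: 18.05
tool_pos: [0.5545, 0.0128, -0.0152]
tool_rot: [3.14, -0.234, -0.266]
contact_force: [-4.5, 0.9, -3.1]
opening: 0.0004
grip_force: 2.5
```

Emit:
step_arm(increments=[{"delta_pos":[0.06,0,0.015],"dr":[0,0,0],"fingers":1},{"delta_pos":[0.12,0,0.03],"dr":[0,0,0],"fingers":1},{"delta_pos":[0.18,0,0.045],"dr":[0,0,0],"fingers":1},{"delta_pos":[0.22,0,0.055],"dr":[0,0,0],"fingers":1},{"delta_pos":[0.22,0,0.055],"dr":[0,0,0],"fingers":1}])

```text
time: 18.68
tool_pos: [0.5567, 0.0122, -0.0152]
tool_rot: [3.14, -0.234, -0.266]
contact_force: [-5.3, 1.4, -3.0]
opening: 0.0005
grip_force: 2.4
```

Emit:
step_arm(increments=[{"delta_pos":[0.06,0,0.015],"dr":[0,0,0],"fingers":1},{"delta_pos":[0.12,0,0.03],"dr":[0,0,0],"fingers":1},{"delta_pos":[0.18,0,0.045],"dr":[0,0,0],"fingers":1},{"delta_pos":[0.24,0,0.06],"dr":[0,0,0],"fingers":1},{"delta_pos":[0.3,0,0.07],"dr":[0,0,0],"fingers":1}])

```text
time: 19.3
tool_pos: [0.5596, 0.0114, -0.0152]
tool_rot: [3.14, -0.234, -0.266]
contact_force: [-4.7, 1.8, -2.4]
opening: 0.0005
grip_force: 2.5
```

```bash
python3 -c "
from h import *
where()"
```

```text
t 19.3 local [-22.6 -17.2] -15.2 F [-5.   0.5] -2.4
```

Emit:
step_arm(increments=[{"delta_pos":[0.06,0,0.015],"dr":[0,0,0],"fingers":1},{"delta_pos":[0.12,0,0.03],"dr":[0,0,0],"fingers":1},{"delta_pos":[0.18,0,0.045],"dr":[0,0,0],"fingers":1},{"delta_pos":[0.22,0,0.055],"dr":[0,0,0],"fingers":1},{"delta_pos":[0.22,0,0.055],"dr":[0,0,0],"fingers":1}])

```text
time: 19.92
tool_pos: [0.5619, 0.0108, -0.0152]
tool_rot: [3.14, -0.234, -0.266]
contact_force: [-5.3, 0.9, -2.3]
opening: 0.0002
grip_force: 2.4
```

```bash
python3 -c "
from h import *
where()"
```

```text
t 19.925 local [-20.2 -17.2] -15.2 F [-5.3 -0.6] -2.3
```

Emit:
step_arm(increments=[{"delta_pos":[0.06,0,0.015],"dr":[0,0,0],"fingers":1},{"delta_pos":[0.12,0,0.03],"dr":[0,0,0],"fingers":1},{"delta_pos":[0.18,0,0.045],"dr":[0,0,0],"fingers":1},{"delta_pos":[0.24,0,0.06],"dr":[0,0,0],"fingers":1},{"delta_pos":[0.24,0,0.06],"dr":[0,0,0],"fingers":1}])

```text
time: 20.55
tool_pos: [0.5643, 0.0101, -0.0152]
tool_rot: [3.14, -0.234, -0.266]
contact_force: [-5.0, 1.0, -2.2]
opening: 0.0003
grip_force: 2.4
```

Emit:
step_arm(increments=[{"delta_pos":[0.06,0,0.015],"dr":[0,0,0],"fingers":1},{"delta_pos":[0.12,0,0.03],"dr":[0,0,0],"fingers":1},{"delta_pos":[0.18,0,0.045],"dr":[0,0,0],"fingers":1},{"delta_pos":[0.24,0,0.06],"dr":[0,0,0],"fingers":1},{"delta_pos":[0.24,0,0.06],"dr":[0,0,0],"fingers":1}])

```text
time: 21.18
tool_pos: [0.5667, 0.0095, -0.0152]
tool_rot: [3.14, -0.234, -0.266]
contact_force: [-5.4, 0.9, -2.5]
opening: 0.0002
grip_force: 2.4
```

Emit:
step_arm(increments=[{"delta_pos":[0.06,0,0.015],"dr":[0,0,0],"fingers":1},{"delta_pos":[0.12,0,0.03],"dr":[0,0,0],"fingers":1},{"delta_pos":[0.18,0,0.045],"dr":[0,0,0],"fingers":1},{"delta_pos":[0.24,0,0.06],"dr":[0,0,0],"fingers":1},{"delta_pos":[0.24,0,0.06],"dr":[0,0,0],"fingers":1}])

```text
time: 21.8
tool_pos: [0.5691, 0.0088, -0.0152]
tool_rot: [3.14, -0.234, -0.266]
contact_force: [-4.5, 1.4, -2.5]
opening: 0.0005
grip_force: 2.4
```

```bash
python3 -c "
from h import *
where()
im=viewer.read_camera('side'); cv2.imwrite('pics/s11.png',im[:,:,::-1])
print('\n'.join(' '.join(f'{v:3d}' for v in r) for r in cv2.cvtColor(im,cv2.COLOR_RGB2GRAY)[190:222,192:226]))"
```

```text
t 21.8 local [-12.7 -17.2] -15.2 F [-4.7  0.2] -2.5
148 136 134 144 161 183 197 203 202 200 198 193 182 172 172 172 167 158 145 129 113 117 132 138 128 105  89  83  98 116 132 137 138 136
135 143 156 172 189 198 202 201 199 198 198 196 187 178 173 162 149 128 107  90  76  78  89  93  85  72  64  65  77  98 121 135 137 138
145 166 183 194 199 202 202 199 197 198 199 198 190 179 167 144 117  92  77  69  65  62  64  63  63  62  62  62  65  79 105 125 133 138
167 186 195 201 203 200 198 197 197 199 199 196 189 176 154 124  88  72  72  73  69  64  63  61  63  61  63  61  64  66  84 106 126 135
185 196 202 201 200 198 197 197 196 197 196 191 181 166 144 110  76  67  73  77  68  64  63  63  63  64  63  63  62  64  69  84 106 126
192 201 203 199 198 196 194 196 193 191 189 183 169 154 140 114  81  66  68  69  68  66  63  64  62  63  65  62  63  63  62  68  84 106
196 203 200 198 195 195 194 193 189 184 178 169 155 147 144 127  97  72  66  67  68  67  63  64  63  64  62  62  63  63  61  62  67  84
195 202 198 195 196 194 193 188 181 171 159 154 146 146 144 137 114  87  70  65  65  64  63  64 
[... 2603 characters left out ...]
 103  88  80  81  80
144 144 145 142 137 127 113  96  73  62  75  98 118 132 137 138 139 140 140 140 139 140 139 139 140 142 142 139 135 122 103  87  81  79
137 144 147 144 142 138 132 114  91  68  60  71  94 113 131 137 140 139 139 140 140 138 138 140 140 140 141 142 139 135 121 102  86  82
131 140 148 147 143 141 139 133 117  92  70  60  70  88 111 129 137 140 141 139 138 138 139 140 141 142 140 141 140 141 134 121 104  89
126 133 144 147 141 139 140 139 133 117  96  73  60  65  85 108 126 137 140 140 138 138 139 139 140 141 140 141 141 141 141 134 121 104
126 130 140 142 138 138 139 141 140 135 120  99  75  62  64  85 115 133 139 141 138 139 139 140 139 139 140 141 141 141 140 140 134 124
```

Emit:
step_arm(increments=[{"delta_pos":[0.06,0,0.015],"dr":[0,0,0],"fingers":1},{"delta_pos":[0.12,0,0.03],"dr":[0,0,0],"fingers":1},{"delta_pos":[0.18,0,0.045],"dr":[0,0,0],"fingers":1},{"delta_pos":[0.24,0,0.06],"dr":[0,0,0],"fingers":1},{"delta_pos":[0.24,0,0.06],"dr":[0,0,0],"fingers":1}])

```text
time: 22.48
tool_pos: [0.5716, 0.0082, -0.0152]
tool_rot: [3.14, -0.235, -0.266]
contact_force: [-5.0, 1.6, -1.5]
opening: 0.0007
grip_force: 2.3
```

Emit:
step_arm(increments=[{"delta_pos":[0.06,0,0.015],"dr":[0,0,0],"fingers":1},{"delta_pos":[0.12,0,0.03],"dr":[0,0,0],"fingers":1},{"delta_pos":[0.18,0,0.045],"dr":[0,0,0],"fingers":1},{"delta_pos":[0.24,0,0.06],"dr":[0,0,0],"fingers":1},{"delta_pos":[0.24,0,0.06],"dr":[0,0,0],"fingers":1}])

```text
time: 23.1
tool_pos: [0.5741, 0.0075, -0.0152]
tool_rot: [3.14, -0.235, -0.266]
contact_force: [-5.1, 2.0, -3.0]
opening: 0.0006
grip_force: 2.4
```

Emit:
step_arm(increments=[{"delta_pos":[0.06,0,0.015],"dr":[0,0,0],"fingers":1},{"delta_pos":[0.12,0,0.03],"dr":[0,0,0],"fingers":1},{"delta_pos":[0.18,0,0.045],"dr":[0,0,0],"fingers":1},{"delta_pos":[0.24,0,0.06],"dr":[0,0,0],"fingers":1},{"delta_pos":[0.24,0,0.06],"dr":[0,0,0],"fingers":1}])

```text
time: 23.72
tool_pos: [0.5755, 0.0071, -0.0154]
tool_rot: [3.14, -0.233, -0.266]
contact_force: [-8.6, 2.5, -0.3]
opening: 0.0003
grip_force: 3.9
```

The foot has reached the stop; force is rising. I press gently.

Emit:
step_arm(increments=[{"delta_pos":[0.03,0,0.01],"dr":[0,0,0],"fingers":1},{"delta_pos":[0.06,0,0.015],"dr":[0,0,0],"fingers":1},{"delta_pos":[0.09,0,0.02],"dr":[0,0,0],"fingers":1},{"delta_pos":[0.09,0,0.02],"dr":[0,0,0],"fingers":1},{"delta_pos":[0.09,0,0.02],"dr":[0,0,0],"fingers":1}])

```text
time: 24.35
tool_pos: [0.5756, 0.007, -0.0155]
tool_rot: [3.139, -0.232, -0.266]
contact_force: [-10.9, 2.7, 1.5]
opening: 0.0004
grip_force: 5.2
```

```bash
python3 -c "
from h import *
where();print(robot.observe()['torque'].round(2))"
```

```text
t 24.35 local [ -5.9 -17.3] -15.5 F [-11.2  -0.2] 1.5
[ 0.59  1.77 -0.01]
```

Emit:
step_arm(increments=[{"delta_pos":[0.03,0,0.01],"dr":[0,0,0],"fingers":1},{"delta_pos":[0.06,0,0.015],"dr":[0,0,0],"fingers":1},{"delta_pos":[0.06,0,0.015],"dr":[0,0,0],"fingers":1},{"delta_pos":[0.06,0,0.015],"dr":[0,0,0],"fingers":1},{"delta_pos":[0.06,0,0.015],"dr":[0,0,0],"fingers":1}])

```text
time: 24.98
tool_pos: [0.5757, 0.007, -0.0157]
tool_rot: [3.139, -0.231, -0.266]
contact_force: [-11.5, 2.8, 2.2]
opening: 0.0006
grip_force: 6.2
```

```bash
python3 -c "
from h import *
where()
im=viewer.read_camera('side'); cv2.imwrite('pics/s12.png',im[:,:,::-1])
g=cv2.cvtColor(im,cv2.COLOR_RGB2GRAY)[203:213,200:220];print('\n'.join(' '.join(f'{v:3d}' for v in r) for r in g))"
```

```text
t 24.975 local [ -5.9 -17.3] -15.7 F [-11.8  -0.3] 2.2
122 108  91  84  92 105 120 134 149 162 159 145 127 111  92  76  70  68  66  71
 98  89  88  93 111 133 147 156 159 159 155 141 130 119 105  87  74  65  67  67
 85  90 102 116 136 154 165 167 163 153 152 142 128 117 109 100  87  71  63  62
 88  97 118 139 155 166 169 167 155 142 148 145 125 102 100 107 106  88  71  64
 90 100 124 149 165 166 159 149 131 117 126 128 106  81  81  99 113 106  95  84
 91  97 116 148 161 154 137 118 103  91  94  90  75  56  59  81 103 115 112 106
 86  85  99 127 141 130 109 100  97  91  82  65  55  46  48  63  87 107 117 114
 85  76  85 102 111 106  97  99 111 111  96  73  56  51  53  61  76  94 109 111
 96  81  80  90  93  99 104 116 127 132 120  99  78  73  76  82  86  90  95 100
108  91  86  90  98 113 122 131 138 141 135 123 111 107 110 112 110  99  91  88
```

Emit:
step_arm(increments=[{"delta_pos":[-0.5,0,-0.12],"dr":[0,0,0],"fingers":1},{"delta_pos":[-2,0,-0.5],"dr":[0,0,0],"fingers":1},{"delta_pos":[-5,0,-1.25],"dr":[0,0,0],"fingers":1},{"delta_pos":[-8,0,-3],"dr":[0,0,0],"fingers":1},{"delta_pos":[-8,0,-8],"dr":[0,0,0],"fingers":1}])

```text
time: 25.65
tool_pos: [0.484, 0.032, 0.0434]
tool_rot: [3.14, -0.234, -0.265]
contact_force: [0.9, 0.0, 0.9]
opening: 0.0007
grip_force: 0.0
```

Emit:
step_arm(increments=[{"delta_pos":[0,0,-4],"dr":[0,0,0],"fingers":1},{"delta_pos":[0,3,-8],"dr":[0,0,0],"fingers":1},{"delta_pos":[0,8,-12],"dr":[0,0,0],"fingers":1},{"delta_pos":[0,13,-12],"dr":[0,0,0],"fingers":1},{"delta_pos":[0,13,-12],"dr":[0,0,0],"fingers":1}])

```text
time: 26.28
tool_pos: [0.4257, -0.0898, 0.163]
tool_rot: [3.14, -0.244, -0.272]
contact_force: [0.2, 0.0, 0.8]
opening: 0.0005
grip_force: 0.0
```

```bash
python3 -c "
from h import *
where(); print(robot.observe()['qpos'].round(2))
im=viewer.read_camera('top'); cv2.imwrite('pics/t12.png',im[:,:,::-1])
g=im.min(2)
h=cv2.cvtColor(im,cv2.COLOR_RGB2HSV)
m=((h[...,2]>140)&(h[...,1]<60)).astype('uint8'); m[:110]=0;m[200:]=0;m[:,:215]=0;m[:,310:]=0
n,l,st,c=cv2.connectedComponentsWithStats(m); k=1+np.argmax(st[1:,4]); cn=max(cv2.findContours((l==k).astype('uint8'),0,1)[0],key=cv2.contourArea)
r=cv2.minAreaRect(cn); print(st[k],r,cv2.boxPoints(r).round(1).tolist())
print(np.degrees(np.arctan2(D['R'][1,0],D['R'][0,0])))
goal([15,-270,150],0)"
```

```text
t 26.275 local [-125.2 -150. ] 163.0 F [0.2 0.1] 0.8
[-0.41  0.06  2.01  0.04  0.83  1.41]
[241 122  47  15  89] ((263.8492431640625, 129.03440856933594), (47.801666259765625, 2.1716814041137695), 15.751173973083496) [[240.60000610351562, 123.5999984741211], [241.10000610351562, 121.5], [287.1000061035156, 134.5], [286.6000061035156, 136.60000610351562]]
-15.195262102644447
dp cm [13.42 12.08  4.62] dr [  0.1 -13.9  -0.3] z-dir local [-0. -0.]
```

```bash
python3 -c "
from h import *
goal([15,-268,145],0); 
for p in((392,172),(390,190)): q=ray('top',p,.13); print('toolbox',(D['R'].T@(q[:2]-D['t'])*1e3).round(0))"
```

```text
dp cm [13.3  11.88  5.1 ] dr [  0.1 -13.9  -0.3] z-dir local [-0. -0.]
toolbox [  63. -412.]
toolbox [   9. -419.]
```

Emit:
step_arm(increments=[{"delta_pos":[1,4,0],"dr":[0,-3,0],"fingers":1},{"delta_pos":[3,8,0.5],"dr":[0,-6,0],"fingers":1},{"delta_pos":[6,11.9,2],"dr":[0,-9,0],"fingers":1},{"delta_pos":[10,11.9,3.7],"dr":[0,-12,0],"fingers":1},{"delta_pos":[13.3,11.9,5.1],"dr":[0.1,-13.9,-0.3],"fingers":1}])

```text
time: 26.95
tool_pos: [0.5327, -0.2377, 0.1427]
tool_rot: [-3.142, 0.004, -0.26]
contact_force: [0.6, -0.1, 0.1]
opening: 0.0004
grip_force: 0.0
```

Emit:
step_arm(increments=[{"delta_pos":[0,0,0],"dr":[0,0,0],"fingers":1},{"delta_pos":[0,0,0],"dr":[0,0,0],"fingers":1},{"delta_pos":[0,0,0],"dr":[0,0,0],"fingers":1},{"delta_pos":[0,0,0],"dr":[0,0,0],"fingers":1},{"delta_pos":[0,0,0],"dr":[0,0,0],"fingers":1}])

```text
time: 27.58
tool_pos: [0.5301, -0.2383, 0.1443]
tool_rot: [-3.142, 0.002, -0.261]
contact_force: [-0.3, -0.5, -0.0]
opening: 0.0005
grip_force: 0.0
```

```bash
python3 -c "
from h import *
where(); goal([15,-268,93],0); print(robot.observe()['qpos'].round(2))"
```

```text
t 27.575 local [  14.4 -265.9] 144.3 F [-0.1 -0.5] -0.0
dp cm [0.07 0.21 5.13] dr [-0.   0.1  0.2] z-dir local [-0. -0.]
[-0.55  0.49  1.44 -0.    1.22  1.28]
```

Emit:
step_arm(increments=[{"delta_pos":[0,0.2,1.5],"dr":[0,0,0],"fingers":1},{"delta_pos":[0,0.2,3],"dr":[0,0,0],"fingers":1},{"delta_pos":[0,0.2,4.3],"dr":[0,0,0],"fingers":1},{"delta_pos":[0,0.2,5.1],"dr":[0,0,0],"fingers":1},{"delta_pos":[0,0.2,5.1],"dr":[0,0,0],"fingers":1}])

```text
time: 28.2
tool_pos: [0.5293, -0.2398, 0.0918]
tool_rot: [-3.141, 0.004, -0.261]
contact_force: [0.1, 0.5, -0.0]
opening: 0.0002
grip_force: 0.0
```

Emit:
step_arm(increments=[{"delta_pos":[0,-0.5,0],"dr":[0,0,0],"fingers":1},{"delta_pos":[0,-1,0],"dr":[0,0,0],"fingers":1},{"delta_pos":[0,-1.5,0],"dr":[0,0,0],"fingers":1},{"delta_pos":[0,-2.2,0],"dr":[0,0,0],"fingers":1},{"delta_pos":[0,-3,0],"dr":[0,0,0],"fingers":1}])

```text
time: 28.82
tool_pos: [0.5376, -0.2106, 0.0928]
tool_rot: [-3.141, 0.003, -0.261]
contact_force: [-0.0, -0.8, 0.8]
opening: 0.0002
grip_force: 0.7
```

```bash
python3 -c "
from h import *
where()"
```

```text
t 28.825 local [  14.4 -237.3] 92.8 F [ 0.2 -0.8] 0.8
```

Emit:
step_arm(increments=[{"delta_pos":[0,-0.6,0],"dr":[0,0,0],"fingers":1},{"delta_pos":[0,-1.2,0],"dr":[0,0,0],"fingers":1},{"delta_pos":[0,-1.8,0],"dr":[0,0,0],"fingers":1},{"delta_pos":[0,-2.4,0],"dr":[0,0,0],"fingers":1},{"delta_pos":[0,-2.7,0],"dr":[0,0,0],"fingers":1}])

```text
time: 29.45
tool_pos: [0.5444, -0.1849, 0.0925]
tool_rot: [3.142, 0.003, -0.261]
contact_force: [-1.4, -3.8, 0.3]
opening: 0.0005
grip_force: 1.6
```

```bash
python3 -c "
from h import *
where(); im=viewer.read_camera('side'); cv2.imwrite('pics/s20.png',im[:,:,::-1])"
```

```text
t 29.45 local [  14.2 -210.7] 92.5 F [-0.4 -4.1] 0.3
```

Emit:
step_arm(increments=[{"delta_pos":[0,-0.4,0],"dr":[0,0,0],"fingers":1},{"delta_pos":[0,-0.7,0],"dr":[0,0,0],"fingers":1},{"delta_pos":[0,-0.9,0],"dr":[0,0,0],"fingers":1},{"delta_pos":[0,-0.9,0],"dr":[0,0,0],"fingers":1},{"delta_pos":[0,-0.9,0],"dr":[0,0,0],"fingers":1}])

```text
time: 30.12
tool_pos: [0.5466, -0.1764, 0.0927]
tool_rot: [-3.141, 0.003, -0.261]
contact_force: [-0.9, -3.5, 1.4]
opening: 0.0001
grip_force: 1.9
```

```bash
python3 -c "
from h import *
where()"
```

```text
t 30.125 local [  14.1 -201.9] 92.7 F [ 0.  -3.6] 1.4
```

Emit:
step_arm(increments=[{"delta_pos":[0,-0.2,0],"dr":[0,0,0],"fingers":1},{"delta_pos":[0,-0.4,0],"dr":[0,0,0],"fingers":1},{"delta_pos":[0,-0.6,0],"dr":[0,0,0],"fingers":1},{"delta_pos":[0,-0.6,0],"dr":[0,0,0],"fingers":1},{"delta_pos":[0,-0.6,0],"dr":[0,0,0],"fingers":1}])

```text
time: 30.75
tool_pos: [0.5483, -0.1706, 0.0928]
tool_rot: [-3.141, 0.003, -0.261]
contact_force: [-2.0, -4.4, 0.5]
opening: 0.0004
grip_force: 2.1
```

```bash
python3 -c "
from h import *
where(); print(robot.observe()['torque'].round(2))
im=viewer.read_camera('side'); cv2.imwrite('pics/s21.png',im[:,:,::-1])
T=P['side']['T']
for th in(0,.2,.4,.5,.6):
  p=np.r_[D['R']@[.015,-.212+.076*np.sin(th)]+D['t'],.063+.076*np.cos(th)]
  q=P['side']['K']@(T[:3,:3].T@(p-T[:3,3])); print(th,(q[:2]/q[2]).round(1))
a=cv2.cvtColor(cv2.imread('pics/side0.png'),cv2.COLOR_BGR2GRAY)[140:166,236:272];b=cv2.cvtColor(im,cv2.COLOR_RGB2GRAY)[140:166,236:272]
for g in(a,b): print('\n'.join(' '.join(f'{v:3d}' for v in r) for r in g));print()"
```

```text
t 30.75 local [  14.2 -195.8] 92.8 F [-0.8 -4.8] 0.5
[-0.65  0.21  0.03]
0 [262.2 149.3]
0.2 [259.3 151.4]
0.4 [256.5 154.1]
0.5 [255.2 155.6]
0.6 [253.9 157.2]
183 185 186 186 187 186 186 186 186 184 184 185 182 182 182 184 186 187 188 189 190 191 191 190 191 189 187 188 188 188 186 182 180 178 179 183
185 186 187 186 186 185 186 186 185 184 183 182 183 182 183 185 187 189 189 189 190 190 192 191 190 189 188 188 188 186 184 181 179 180 183 186
186 185 186 186 186 185 185 183 184 183 183 183 183 182 184 188 188 189 190 190 191 192 191 191 190 189 189 189 187 184 181 179 180 182 185 188
186 185 185 185 185 185 184 184 183 182 182 182 183 186 186 189 189 191 191 191 192 191 191 190 188 190 189 187 187 182 179 179 182 184 187 187
184 184 184 183 184 183 183 183 184 182 182 183 184 186 188 189 190 192 193 192 191 191 190 190 190 188 185 182 180 179 180 183 186 187 187 186
183 183 185 185 183 182 184 183 184 183 184 183 187 187 189 191 192 192 191 191 189 189 189 188 184 174 162 158 161 173 182 184 188 186 186 184
183 183 183 182 183 183 184 184 183 184 184 186 187 190 191 192 192 192 188
[... 5849 characters left out ...]
 137 144 159 178 190 193 194 188 178 158 134 101  69  58  55  60  71  81  83  81  80  82  87  93  98 103 105 106 106 107 107
 96  82  79  94 125 154 171 187 194 197 194 189 177 150 122 100  83  70  64  61  61  71  79  83  83  82  80  82  87  90  96 103 104 106 106 107
106  75  70 103 146 179 192 195 195 193 193 184 167 132  96  81  78  76  71  67  67  71  78  83  86  83  81  80  79  84  88  94  99 101 105 105
103  74  75 118 165 191 197 197 193 191 188 185 164 126  91  76  79  80  79  78  76  76  80  80  83  86  83  83  81  78  81  85  89  96 102 102
 87  69  75 124 171 194 196 194 191 187 190 186 167 128  88  76  77  80  80  81  81  81  79  80  82  83  85  81  80  79  79  80  83  90  97 100
```

The dark knob centre is now near pixel (255.5,157), against (262,149.5) at rest, which puts the lever at about 0.5 rad. I push 3 mm more and hold.

Emit:
step_arm(increments=[{"delta_pos":[0,-0.15,0],"dr":[0,0,0],"fingers":1},{"delta_pos":[0,-0.3,0],"dr":[0,0,0],"fingers":1},{"delta_pos":[0,-0.3,0],"dr":[0,0,0],"fingers":1},{"delta_pos":[0,-0.3,0],"dr":[0,0,0],"fingers":1},{"delta_pos":[0,-0.3,0],"dr":[0,0,0],"fingers":1}])

```text
time: 31.42
tool_pos: [0.549, -0.1678, 0.0927]
tool_rot: [-3.141, 0.003, -0.261]
contact_force: [-1.6, -4.6, 0.4]
opening: 0.0006
grip_force: 2.2
```

Emit:
step_arm(increments=[{"delta_pos":[0,0,0],"dr":[0,0,0],"fingers":1},{"delta_pos":[0,0,0],"dr":[0,0,0],"fingers":1},{"delta_pos":[0,0,0],"dr":[0,0,0],"fingers":1},{"delta_pos":[0,0,0],"dr":[0,0,0],"fingers":1},{"delta_pos":[0,0,0],"dr":[0,0,0],"fingers":1}])

```text
time: 32.05
tool_pos: [0.549, -0.1678, 0.0927]
tool_rot: [-3.141, 0.003, -0.261]
contact_force: [-1.9, -5.8, 1.0]
opening: 0.0002
grip_force: 2.2
```

Emit:
step_arm(increments=[{"delta_pos":[0,0,0],"dr":[0,0,0],"fingers":1},{"delta_pos":[0,0,0],"dr":[0,0,0],"fingers":1},{"delta_pos":[0,0,0],"dr":[0,0,0],"fingers":1},{"delta_pos":[0,0,0],"dr":[0,0,0],"fingers":1},{"delta_pos":[0,0,0],"dr":[0,0,0],"fingers":1}])

```text
time: 32.67
tool_pos: [0.549, -0.1678, 0.0927]
tool_rot: [-3.141, 0.003, -0.261]
contact_force: [-1.5, -5.0, 1.3]
opening: 0.0005
grip_force: 2.2
```

Emit:
step_arm(increments=[{"delta_pos":[0,0,0],"dr":[0,0,0],"fingers":1},{"delta_pos":[0,0,0],"dr":[0,0,0],"fingers":1},{"delta_pos":[0,0,0],"dr":[0,0,0],"fingers":1},{"delta_pos":[0,0,0],"dr":[0,0,0],"fingers":1},{"delta_pos":[0,0,0],"dr":[0,0,0],"fingers":1}])

```text
time: 33.3
tool_pos: [0.549, -0.1678, 0.0927]
tool_rot: [-3.141, 0.003, -0.261]
contact_force: [-2.8, -6.1, 1.5]
opening: 0.0004
grip_force: 2.2
```

Emit:
step_arm(increments=[{"delta_pos":[0,-0.1,0],"dr":[0,0,0],"fingers":1},{"delta_pos":[0,-0.2,0],"dr":[0,0,0],"fingers":1},{"delta_pos":[0,-0.3,0],"dr":[0,0,0],"fingers":1},{"delta_pos":[0,-0.3,0],"dr":[0,0,0],"fingers":1},{"delta_pos":[0,-0.3,0],"dr":[0,0,0],"fingers":1}])

```text
time: 33.92
tool_pos: [0.5498, -0.165, 0.0927]
tool_rot: [3.142, 0.003, -0.261]
contact_force: [-1.0, -6.2, 1.4]
opening: 0.0002
grip_force: 2.3
```

Emit:
step_arm(increments=[{"delta_pos":[0,0,0],"dr":[0,0,0],"fingers":1},{"delta_pos":[0,0,0],"dr":[0,0,0],"fingers":1},{"delta_pos":[0,0,0],"dr":[0,0,0],"fingers":1},{"delta_pos":[0,0,0],"dr":[0,0,0],"fingers":1},{"delta_pos":[0,0,0],"dr":[0,0,0],"fingers":1}])

```text
time: 34.55
tool_pos: [0.5497, -0.165, 0.0927]
tool_rot: [-3.142, 0.003, -0.261]
contact_force: [-2.4, -5.1, 0.2]
opening: 0.0003
grip_force: 2.3
```

Emit:
step_arm(increments=[{"delta_pos":[0,0,0],"dr":[0,0,0],"fingers":1},{"delta_pos":[0,0,0],"dr":[0,0,0],"fingers":1},{"delta_pos":[0,0,0],"dr":[0,0,0],"fingers":1},{"delta_pos":[0,0,0],"dr":[0,0,0],"fingers":1},{"delta_pos":[0,0,0],"dr":[0,0,0],"fingers":1}])

```text
time: 35.17
tool_pos: [0.5498, -0.165, 0.0928]
tool_rot: [3.142, 0.003, -0.261]
contact_force: [-2.1, -5.5, 0.7]
opening: 0.0004
grip_force: 2.3
```

Emit:
step_arm(increments=[{"delta_pos":[0,0,0],"dr":[0,0,0],"fingers":1},{"delta_pos":[0,0,0],"dr":[0,0,0],"fingers":1},{"delta_pos":[0,0,0],"dr":[0,0,0],"fingers":1},{"delta_pos":[0,0,0],"dr":[0,0,0],"fingers":1},{"delta_pos":[0,0,0],"dr":[0,0,0],"fingers":1}])

```text
time: 35.8
tool_pos: [0.5498, -0.165, 0.0927]
tool_rot: [3.142, 0.003, -0.261]
contact_force: [-1.2, -5.5, 1.2]
opening: 0.0002
grip_force: 2.3
```

Emit:
step_arm(increments=[{"delta_pos":[0,0.6,0],"dr":[0,0,0],"fingers":1},{"delta_pos":[0,1.2,0],"dr":[0,0,0],"fingers":1},{"delta_pos":[0,1.8,0],"dr":[0,0,0],"fingers":1},{"delta_pos":[0,2.4,0],"dr":[0,0,0],"fingers":1},{"delta_pos":[0,3,0],"dr":[0,0,0],"fingers":1}])

```text
time: 36.42
tool_pos: [0.5425, -0.1937, 0.0932]
tool_rot: [-3.141, 0.001, -0.261]
contact_force: [-0.9, -1.0, 3.2]
opening: 0.0005
grip_force: 1.5
```

Emit:
step_arm(increments=[{"delta_pos":[0,0.5,0],"dr":[0,0,0],"fingers":1},{"delta_pos":[0,1,0],"dr":[0,0,0],"fingers":1},{"delta_pos":[0,1.6,0],"dr":[0,0,0],"fingers":1},{"delta_pos":[0,2.5,0],"dr":[0,0,0],"fingers":1},{"delta_pos":[0,4,0],"dr":[0,0,0],"fingers":1}])

```text
time: 37.05
tool_pos: [0.5314, -0.2327, 0.0924]
tool_rot: [-3.141, 0.003, -0.26]
contact_force: [0.4, 0.6, 0.4]
opening: 0.0003
grip_force: 0.0
```

Emit:
step_arm(increments=[{"delta_pos":[0,0,-2],"dr":[0,0,0],"fingers":1},{"delta_pos":[0,0,-5],"dr":[0,0,0],"fingers":1},{"delta_pos":[0,0,-9],"dr":[0,0,0],"fingers":1},{"delta_pos":[-5,0,-9],"dr":[0,0,0],"fingers":1},{"delta_pos":[-10,0,-9],"dr":[0,0,0],"fingers":1}])

```text
time: 37.67
tool_pos: [0.4342, -0.2071, 0.1831]
tool_rot: [3.142, 0.002, -0.261]
contact_force: [-0.4, -0.7, 0.5]
opening: 0.0002
grip_force: 0.0
```

```bash
python3 -c "
from h import *
where()
im=viewer.read_camera('side'); cv2.imwrite('pics/s30.png',im[:,:,::-1])
t=viewer.read_camera('top'); cv2.imwrite('pics/t30.png',t[:,:,::-1])
a=cv2.cvtColor(cv2.imread('pics/side0.png'),cv2.COLOR_BGR2GRAY);b=cv2.cvtColor(im,cv2.COLOR_RGB2GRAY)
for g in(a,b):
  w=(g[140:156,256:270]<75); r,c=np.nonzero(w); print('knob',c.mean()+256,r.mean()+140,w.sum())
# change outside robot in top
d=cv2.absdiff(cv2.imread('pics/top0.png'),t[:,:,::-1].copy()).max(2)
for n,(x0,x1,y0,y1) in dict(cup=(190,212,140,162),can=(118,155,102,142),filt=(82,128,145,190),carb=(90,118,184,220),ring=(115,148,232,262),box=(388,480,128,204),wr=(372,410,212,268)).items(): print(n,int((d[y0:y1,x0:x1]>40).sum()))
print('\n'.join(' '.join(f'{v:3d}' for v in r) for r in b[203:213,200:220]))"
```

```text
t 37.675 local [ -86.4 -260.9] 183.1 F [-0.2 -0.8] 0.5
knob 260.35714285714283 151.04761904761904 42
knob 260.2857142857143 151.16666666666666 42
cup 0
can 0
filt 0
carb 0
ring 0
box 20
wr 1039
118 104  88  83  88 100 116 130 144 155 162 160 156 159 157 154 147 133 114  90
 96  86  84  91 108 128 141 150 155 156 158 159 156 155 152 141 122  97  78  61
 82  86  98 113 132 149 159 161 157 150 156 160 155 144 130 110  90  67  53  50
 85  94 115 134 150 160 160 159 148 139 148 155 142 119  95  77  63  52  49  51
 89  98 122 145 159 160 153 144 125 114 125 131 114  90  67  54  51  48  53  65
 88  91 111 140 156 148 132 115 101  87  93  91  78  61  51  49  51  55  69  89
 83  82  96 122 136 125 107  96  95  87  78  65  54  48  49  54  66  75  90 112
 83  77  81  98 107 102  95  97 107 108  92  72  56  49  54  68  88 105 115 125
 93  79  77  85  90  96 101 111 123 127 117  96  75  70  76  90 113 125 131 133
103  88  85  87  93 106 118 126 133 136 131 119 109 103 107 113 124 135 135 137
```

```bash
python3 -c "
from h import *
L=lambda p:(D['R'].T@(p[:2]-D['t'])*1e3).round(1)
for f in('side0','s30'):
  g=cv2.cvtColor(cv2.imread(f'pics/{f}.png'),cv2.COLOR_BGR2GRAY); m=(g<66).astype('uint8'); m[:170]=0;m[235:]=0;m[:,:208]=0;m[:,268:]=0
  n,l,st,c=cv2.connectedComponentsWithStats(m); k=1+np.argmax(st[1:,4]); r=cv2.minAreaRect(np.argwhere(l==k)[:,::-1].astype('float32')); b=cv2.boxPoints(r)
  e=[(b[i]+b[j])/2 for i,j in(((0,1),(2,3)) if np.linalg.norm(b[0]-b[1])<np.linalg.norm(b[1]-b[2]) else ((1,2),(3,0)))]
  print(f,st[k],[(q.round(1).tolist(),L(ray('side',q,.018))) for q in e])
"
```

```text
side0 [227 202  31  23 129] [([256.8999938964844, 203.3000030517578], array([-86.9, -85.8])), ([227.6999969482422, 223.5], array([-85.6,  53.9]))]
s30 [211 191  32  20  99] [([241.6999969482422, 190.60000610351562], array([ -0.4, -90.7])), ([211.8000030517578, 210.1999969482422], array([ 0.7, 53.6]))]
```

Rail ends moved equally (about 86 mm each), so it sits square. The lever is centred, and the top view shows no change at the bench items, except around the wrench, where the arm hides the view.

```bash
python3 -c "
from cell import robot
print(robot.hand_in())"
```

```text
the job is handed in; nothing more can be done
None
```

I handed the job in at about 38 s. The plate's foot is pressed square against the stop bar (about 11 to 12 N push, of which about 5 N is sliding friction), and the lever was held at an estimated 0.5 rad for over 4 s and is back at centre. The fingertips sat about 33 mm above the reported height, so one probe pressed the slab with about 60 N. The hand-in returned no verdict, and the arm hid the wrench in the last check.

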